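# Stock and shut the counter display case

### The arm

A 7-joint arm with a two-finger parallel gripper is mounted at the origin on the work surface. World frame = base frame: x ahead of the robot, y to its left, z up, the work surface at z = 0. Lengths are in m, angles in rad, forces in N, time in s.
With the tool pointing down it reaches from about 0.35 to 0.775 m from the base axis. Payload 3.1 kg.
Tool frame: the origin (TCP) lies at the very end of the fingers, on their centre line; the grasp point (between the pads) lies 19 mm behind it; z points along the fingers, y is the line along which they close (so a half turn about z gives the same grasp; the last joint's range is limited). The gripper opens to 85 mm and grips with 20 to 120 N. Pads are 22 mm wide; open, the fingers measure 114 mm over their backs; the gripper's body (76 mm by 85 mm) begins 54 mm behind the grasp point. The pads swing forward as they close: fully open they stand 13 mm farther back than shut.
Start: joints at [1.129, 0.311, 0.014, 1.512, -0.004, 1.319, -0.027], TCP at [0.214, -0.507, 0.231] pointing down, gripper open.
Joint ranges: [-2.7, 2.7], [-0.3, 1.91], [-1.27, 1.3], [0.12, 2.57], [-1.44, 4.58], [0.2, 2.03], [-3.05, 3.05]. Speed limits (rad/s): [2.79, 2.79, 3.14, 3.14, 3.14, 3.14, 3.14].

### API

Orientations are given as a rotation vector (axis times angle).
In Python, from rig import bot gives the robot as it stands. The module is installed in compiled form; this text tells all that it offers.
- The arm moves only by the tool carry_out, never from a script. Its argument "targets" is a list of rows, each a list of 2 entries, a list of its own where there are three numbers: the shift along the tool's x, y, z normalised to -1 to 1, where 1 is 0.04 m, then the turn, a rotation vector about the tool's x, y, z normalised to -1 to 1, where 1 is 0.08 rad. In form: [[[x, y, z], [rx, ry, rz]], ...]. A call has 1 to 5 rows; each row shifts and turns the commanded pose from where the row before left it, along the tool's axes as they then stand; what a row does not reach is not made up. A row lasts 1/10 s, in which the tool goes at most 50 mm and 8.59 degrees, less where a joint would pass 70% of its speed; a pose out of reach is approached as far as the arm can. A call with a number of a shift or a turn outside -1 to 1 is refused whole. A call with a gripper value outside its range is refused whole. "fingers" is the opening, from 0 (shut) to 1 (fully open), set as the call begins (left out, the last holds). The fingers move at their own pace and stop on an object; "force" is the grip in N (left out, the last holds). Time passes only in rows, so rows that do not move let the fingers close. It gives the time, the measured TCP pose, the force, the opening and the grip force at its end, in the units of the state.
- bot.observe(): the state, without advancing time (a new reading comes with each control period).
- bot.read_camera(name): name is "scene" or "top" or "wrist"; returns the picture (400x640x3 uint8, red, green, blue); there is no depth.
- bot.camera_info(name): a dict with "fovy" (degrees; the focal length in pixels is half the picture's height over the tangent of half this angle, whatever the lens; pixels are square), "cx", "cy" (the principal point, pixels), "k1" (the pictures are not rectified: a ray, as slopes to the right and down, at radius r is drawn at 1 + k1 r^2 times it, then the intrinsics apply), "rvec" (rotation vector, rad) and "tvec" (3), from world to camera coordinates, as OpenCV has them; the wrist camera has in their place "tool_from_camera" (4x4, takes a point from camera to tool coordinates, whose origin is the TCP and whose axes are the flange's). Camera axes: x right, y down, z forward; pixel columns grow to the right and rows downward; lengths in m; the calibration is good to about 2 mm. A picture is of the moment at which its call begins: read the wrist's pose just before it. camera_info takes no time and is no camera call.
- bot.close_job(): hands the job in; it is judged then, once.
Trained networks look in the newest picture that a camera, given by its name, has taken for a name from the list of things; names that differ only in an ending like _2 or _b are one class to them, and where a whole thing is asked for, a point or a joint stands for the part that bears it (a point fixed in the world has none). Each returns a list of dicts, best first, with "confidence" (0 to 1); they miss things now and then, are a little off and sometimes report something else, mostly with a low value. They report only what shows in the picture. A call takes as long as a camera call.
- bot.spot_in(target, camera): "xy" ([column, row] in pixels, amid what is visible of it).
The state is a dict: "clock": time; "joint_positions": joint angles; "joint_velocities": joint speeds; "effort": joint torques, N m; "tool_pos": TCP position; "eef_rot": TCP orientation; "wrist_force": force on the tool from outside, world axes, zero at the start; "moment": the same for the moment, N m; "width": finger opening in m; "finger_force": force on a finger pad.
Only numpy, scipy, OpenCV 4.12 (cv2) and the standard library are available. Lean on these libraries where they do the work, as an engineer would, in place of code of your own. Each camera call takes 0.05 s, during which the arm holds its last target. There are 200 camera calls.

### The job

Stand every one of the small white-banded tins that are out on the counter (not the big stock tins) upright inside the display case, then take the hooked pole from its rest, hook it through the brass ring and pull the clear sash fully down - work the sash only with the pole, never push it by hand. When it is shut, press the red lock pedal all the way down to its stop once and let it spring back; finish with the pole laid back in its rest as you found it (before or after pressing the pedal) and the other goods on the counter left alone.

Things in the scene. Friction and masses are not known exactly. Their poses are not given: they have to be found in the camera images.
- case: display case fixed on the counter: wooden tray, x to its back, y left; origin centre of underside. Inner floor 6 up, inside x -65..68, y -196..196; sill and sides 70 high, clear back 260 high. Tins anywhere on the floor clear the closing sash. Rails at y +-203 climb 60 deg from (x -68, z 70) to (200, 534). The raised sash's lower bar is at x 70, z 316; tray open from above before it.
- sash (a joint): clear sash in a blue frame on the rails, m along the slope: 0 = raised, 0.27 = fully down on the sill. Moves down and towards the robot, along (-0.5, 0, -0.866) in the case's frame; stays where left; takes a pull of about 2 to 4 N.
- ring (a point): centre of the upright brass pull ring on the sash's lower bar, beside the case's right (-y) side, free in front, behind and below. Wire radius 3, hole 54 across, its axis along the case's x throughout. In the case's frame at (56, -250, 316) sash up, (-79, -250, 82) sash down. A level pole pushed through it, then lowered, has its hook behind the ring's lower arc.
- handle (a point): centre of the pole's square wooden handle (120 long, 24 x 24; whole pole 201 long, 0.15 kg), lying in its rest. x runs along the pole to the hook, z up. Grip it across y at the centre. Ahead of the handle a brass rod of 4 radius goes on along the same axis.
- hook (a point): bend of the pole's hook, on the pole's axis 137 ahead of the handle's centre: there the rod of 4 radius turns down (-z of the pole) for 24 mm (28 with its round end). Axes as the handle's.
- seat (a point): where the handle's centre lies in the rest, 62 above the counter; x = way the hook points. The rest is a fixed dark wooden cradle, base 140 x 70 x 10, with two U brackets at x = +-45 (14 thick, 60 wide, slot 34 wide, slot floor z 50, cheeks to z 80); 76 mm free between them for fingers.
- pedal (a joint): red ribbed lock pedal, in rad: 0 = up (at rest, sloping 0.30 rad), 0.30 = level, down on its stop. A spring returns it; fully down takes about 8 N on the tread.
- tread (a point): where to press the pedal: top of its 125 x 58 plate, 95 from the hinge, mid-width. About 64 above the counter when up, 36 when down. Fixed base 150 x 85. x of this frame points level to the hinge when the pedal is up.
- tin1_mid (a point): centre (half-way up) of a small round tin with a blue label and a white band round its middle, 60 in diameter, 65 high, about 0.22 kg, standing on the counter; z is the tin's axis. Absent (None) in some starts.
- tin2_mid (a point): centre (half-way up) of a small round tin with a yellow label and a white band round its middle, 60 in diameter, 65 high, about 0.22 kg, standing on the counter; z is the tin's axis. Absent (None) in some starts.
- tin3_mid (a point): centre (half-way up) of a small round tin with a green label and a white band round its middle, 60 in diameter, 65 high, about 0.22 kg, standing on the counter; z is the tin's axis. Absent (None) in some starts.
- tin4_mid (a point): centre (half-way up) of a small round tin with a red label and a white band round its middle, 60 in diameter, 65 high, about 0.22 kg, standing on the counter; z is the tin's axis. Absent (None) in some starts.
- sauce: red sauce bottle, 170 high; a bystander to be left alone; origin at its underside
- jam: amber jam jar, 90 high; a bystander to be left alone; origin at its underside
- mug: white mug, 90 high; a bystander to be left alone; origin at its underside
- coffee: large dark coffee tin with red label, 76 in diameter, 130 high: not one of the small tins; a bystander to be left alone; origin at its underside
- tape: paper roll, 80 in diameter, 30 high; a bystander to be left alone; origin at its underside
- scoop: flat green plastic scoop, 165 long; a bystander to be left alone; origin at its underside

How it is judged:
On the way, in this order (a step that is already met when the one before it is completed fails the run):
1. all tins that are there stand upright inside the case, while the sash is still up (x of tin1_mid in the frame of case between -0.065 and 0.065 m and y of tin1_mid in the frame of case between -0.195 and 0.195 m and height (world z) of each of tin1_mid, tin2_mid, tin3_mid, tin4_mid below 0.05 m and angle between each of tin1_mid, tin2_mid, tin3_mid, tin4_mid's own z axis and vertical below 0.2 rad and x of tin2_mid in the frame of case between -0.065 and 0.065 m and y of tin2_mid in the frame of case between -0.195 and 0.195 m and x of tin3_mid in the frame of case between -0.065 and 0.065 m and y of tin3_mid in the frame of case between -0.195 and 0.195 m and x of tin4_mid in the frame of case between -0.065 and 0.065 m and y of tin4_mid in the frame of case between -0.195 and 0.195 m and value of joint sash below 0.05 m), for 0.2 s.
2. the sash is on its way down with the pole's hook in the ring (distance between hook and ring below 0.045 m and value of joint sash between 0.08 and 0.25 m), for 0.05 s.
3. the sash is fully down, drawn there with the hook in the ring (distance between hook and ring below 0.045 m and value of joint sash above 0.26 m), for 0.1 s.
4. the lock pedal is pressed down to its stop with the sash shut (value of joint pedal above 0.27 rad and value of joint sash above 0.26 m), for 0.1 s.
At the end, for the whole second after the job is handed in: All present tins stand upright (0.2 rad) on the case floor; sash down (above 0.26 of 0.27 m); pedal pressed to its stop after that and sprung back (below 0.05 rad); pole still in its rest, handle within 20 mm of the seat, level within 0.15 rad, hook end the same way (0.2 rad) (x of tin1_mid in the frame of case between -0.065 and 0.065 m and y of tin1_mid in the frame of case between -0.195 and 0.195 m and height (world z) of each of tin1_mid, tin2_mid, tin3_mid, tin4_mid below 0.05 m and angle between each of tin1_mid, tin2_mid, tin3_mid, tin4_mid's own z axis and vertical below 0.2 rad and x of tin2_mid in the frame of case between -0.065 and 0.065 m and y of tin2_mid in the frame of case between -0.195 and 0.195 m and x of tin3_mid in the frame of case between -0.065 and 0.065 m and y of tin3_mid in the frame of case between -0.195 and 0.195 m and x of tin4_mid in the frame of case between -0.065 and 0.065 m and y of tin4_mid in the frame of case between -0.195 and 0.195 m and value of joint sash above 0.26 m and value of joint pedal below 0.05 rad and distance between handle and seat below 0.02 m and angle between handle's own z axis and vertical below 0.15 rad and x of hook in the frame of seat above 0.1 m and angle between the x axis of handle and the x axis of seat, either way round below 0.2 rad and linear speed of pole below 0.02 m/s); the robot touches nothing.
It fails at once if the sash is pushed down by the fingers or arm instead of the pole (contact force between any of the fingers, the arm and sash above 3 N and velocity of joint sash above 0.03 m/s).
It fails at once if other goods on the counter are disturbed (moved more than 30 mm) (distance of any of sauce, jam, mug, coffee, tape, scoop from where it was at the start of the episode above 0.03 m).
Of tin1, tin2, tin3, tin4 only 2 to 4 are there at a start; the rules pass over those that are not, and their reading is None.
At some moment in a run one of tin1, tin2, tin3, tin4 may be knocked a few centimetres aside while the robot is not near it.
It also fails if it takes over 210 s, if anything falls off the work surface, if the arm or the gripper's body presses on something with over 40 N, if the wrist force passes 120 N, or if a joint passes its speed limit or range.

## Working session

There is one attempt and no reset: what is moved stays moved. The work goes in short steps, Python scripts to look and compute and a tool call to move; the robot and the scene stay as the last step left them, time stands still between calls to the robot, and variables do not carry over. Pictures are saved under pics/ and viewed, at most 14 in all, crops included, and the job is handed in when it is done.

Besides the shell and the picture viewer there is one more tool, called after "Emit:" by a JSON object that holds its "name" and its "arguments". carry_out: Moves the arm, as the interface text tells. Scaled input: -1 to 1 covers 0.04 m each way for a shift and 0.08 rad each way for a turn. Its arguments: {"type":"object","properties":{"targets":{"type":"array"},"fingers":{"type":"number"},"force":{"type":"number"}},"required":["targets"]}

```bash
mkdir -p pics
cat > h.py <<'E'
import numpy as np, cv2
from scipy.spatial.transform import Rotation as R
from rig import bot
def cam(name):
    c=bot.camera_info(name); f=200/np.tan(np.radians(c["fovy"])/2)
    if "rvec" in c:
        Rm=R.from_rotvec(np.ravel(c["rvec"])).as_matrix(); t=np.ravel(c["tvec"]); return c,f,Rm.T,-Rm.T@t
    s=bot.observe(); T=np.array(c["tool_from_camera"]); Rt=R.from_rotvec(s["eef_rot"]).as_matrix()
    return c,f,Rt@T[:3,:3],Rt@T[:3,3]+np.array(s["tool_pos"])
def px2w(name,xy,z):
    c,f,Rw,o=cam(name); d=np.array([(xy[0]-c["cx"])/f,(xy[1]-c["cy"])/f]); u=d.copy()
    for _ in range(20): u=d/(1+c["k1"]*(u@u))
    r=Rw@np.array([u[0],u[1],1]); return o+r*(z-o[2])/r[2]
def w2px(name,p):
    c,f,Rw,o=cam(name); q=Rw.T@(np.array(p)-o); u=q[:2]/q[2]; u=u*(1+c["k1"]*(u@u)); return u*f+[c["cx"],c["cy"]]
def pic(name,fn):
    im=bot.read_camera(name); cv2.imwrite("pics/"+fn,im[:,:,::-1]); return im
def st():
    s=bot.observe(); Rt=R.from_rotvec(s["eef_rot"]).as_matrix()
    print("t",round(float(s["clock"]),2),"tcp",np.round(s["tool_pos"],4),"x",Rt[:,0].round(2),"y",Rt[:,1].round(2),"z",Rt[:,2].round(2),"F",np.round(s["wrist_force"],1),"w",np.round(s["width"],3)); return s
E
python3 - <<'E'
from h import *
s=st(); print(s["joint_positions"])
pic("scene","s0.png");pic("top","t0.png")
for n in ["scene","top"]:
  print(n,{k:np.round(v,3) for k,v in zip("fRo",cam(n)[1:])})
  for t in ["tin1_mid","tin2_mid","tin3_mid","tin4_mid","case","ring","handle","hook","tread","coffee","sauce","jam","mug","tape","scoop"]:
    print(t,[(np.round(d["xy"]).astype(int).tolist(),round(d["confidence"],2),px2w(n,d["xy"],.03)[:2].round(3).tolist()) for d in bot.spot_in(t,n)[:4]])
E
```

```text
t 0.0 tcp [ 0.2138 -0.5059  0.2302] x [ 0.92  0.39 -0.  ] y [ 0.39 -0.92 -0.  ] z [-0.  0. -1.] F [-0.5 -0.1 -0.2] w 0.086
[ 1.12928363  0.31172855  0.01398338  1.51308063 -0.00442143  1.31915967
 -0.0271548 ]
scene {'f': np.float64(433.006), 'R': array([[-0.967, -0.186,  0.172],
       [-0.253,  0.655, -0.712],
       [ 0.02 , -0.732, -0.681]]), 'o': array([0.282, 0.936, 1.067])}
tin1_mid []
tin2_mid [([338, 260], 0.58, [0.428, 0.081])]
tin3_mid []
tin4_mid [([342, 163], 0.75, [0.522, -0.407]), ([359, 332], 0.68, [0.317, 0.307])]
case [([246, 170], 0.97, [0.867, -0.259])]
ring [([233, 126], 0.78, [1.037, -0.533])]
handle [([289, 311], 0.9, [0.518, 0.295]), ([296, 325], 0.74, [0.487, 0.332])]
hook [([291, 310], 0.88, [0.514, 0.291]), ([231, 290], 0.43, [0.702, 0.273])]
tread [([343, 220], 0.85, [0.453, -0.095])]
coffee [([307, 143], 0.91, [0.692, -0.5])]
sauce [([241, 364], 0.7, [0.588, 0.477]), ([346, 219], 0.66, [0.441, -0.104]), ([293, 327], 0.48, [0.494, 0.341])]
jam [([229, 292], 0.93, [0.704, 0.282])]
mug [([386, 160], 0.97, [0.36, -0.473])]
tape [([361, 334], 0.73, [0.31, 0.31
[... 241 characters left out ...]
.015, 1.632])}
tin1_mid [([435, 205], 0.2, [0.515, -0.4])]
tin2_mid [([306, 227], 0.65, [0.439, 0.083])]
tin3_mid [([348, 229], 0.37, [0.431, -0.074])]
tin4_mid [([433, 201], 0.77, [0.528, -0.394])]
case [([328, 130], 0.72, [0.806, -0.009])]
ring [([324, 108], 0.65, [0.898, 0.006])]
handle [([245, 209], 0.7, [0.51, 0.309])]
hook [([244, 210], 0.58, [0.505, 0.312])]
tread [([352, 226], 0.61, [0.44, -0.088])]
coffee [([451, 161], 0.89, [0.682, -0.471])]
sauce [([195, 192], 0.66, [0.578, 0.5])]
jam [([246, 157], 0.57, [0.707, 0.306])]
mug [([451, 243], 0.89, [0.372, -0.453])]
tape [([235, 264], 0.76, [0.306, 0.342]), ([324, 106], 0.38, [0.903, 0.006])]
scoop [([197, 238], 0.71, [0.403, 0.485])]
```

View pics/s0.png

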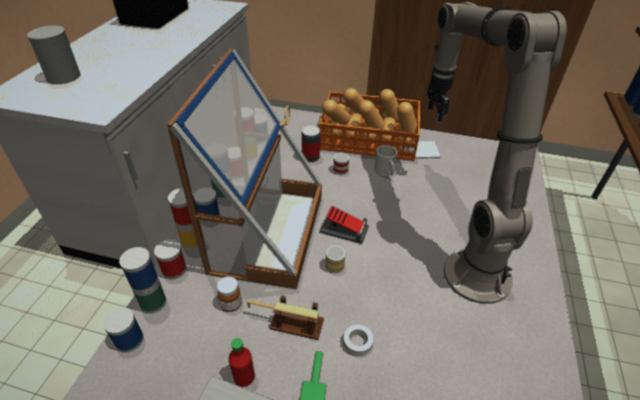

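View pics/t0.png

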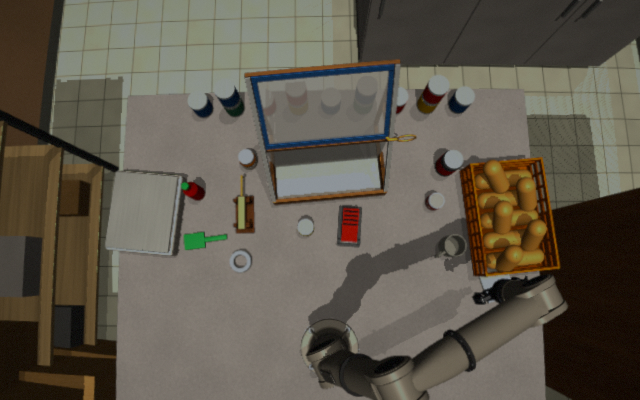

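The scene shows two small tins: yellow at top-px (306,227) and red at (435,200). The pole is at (244,210) with its hook pointing away from the robot. The pedal is at (350,225), the ring at about (402,138), and the case front edge runs (275,202)–(386,193). I'll zoom in for the case and pole geometry.

Run:
```python
import cv2
im=cv2.imread("pics/t0.png")[125:265,225:425]
cv2.imwrite("pics/c0.png",cv2.resize(im,None,fx=4,fy=4,interpolation=cv2.INTER_CUBIC))
```

```text
(no output)
```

View pics/c0.png

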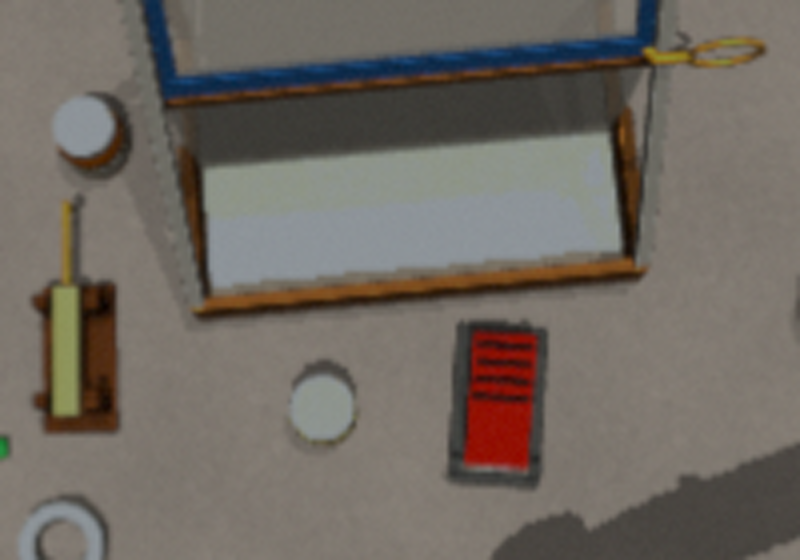

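Run:
```python
from h import *
g=lambda x,y,z:px2w("top",(x/4+225,y/4+125),z)
a=g(198,312,.07);b=g(644,270,.07);print("front corners",a,b,np.linalg.norm(a-b))
for n,p in dict(floorFL=(209,291,.006),floorFR=(624,262,.006),ring=(728,52,.316),ringL=(690,56,.316),ringR=(766,47,.316),h1=(66,286,.074),h2=(66,416,.074),hook=(68,202,.062),tin2=(322,404,.065),pedF=(505,332,.07),pedN=(498,468,.03),base=(497,404,.01)).items(): print(n,g(*p).round(4))
print("tin4",px2w("top",(435.5,199),.065))
y=(a-b)/np.linalg.norm(a-b); print("yaw",np.arctan2(-y[0],y[1]))
```

```text
front corners [0.52447408 0.19258044 0.07      ] [ 0.55653476 -0.21299413  0.07      ] 0.4068398008397603
floorFL [0.5534 0.1894 0.006 ]
floorFR [ 0.5748 -0.2036  0.006 ]
ring [ 0.6884 -0.2495  0.316 ]
ringL [ 0.6856 -0.2195  0.316 ]
ringR [ 0.6921 -0.2796  0.316 ]
h1 [0.5497 0.3127 0.074 ]
h2 [0.4312 0.3116 0.074 ]
hook [0.6301 0.314  0.062 ]
tin2 [0.4396 0.081  0.065 ]
pedF [ 0.5018 -0.0852  0.07  ]
pedN [ 0.3812 -0.0784  0.03  ]
base [ 0.4418 -0.08    0.01  ]
tin4 [ 0.53054624 -0.39422421  0.065     ]
yaw 0.07888598303342648
```

Emit:
{"name": "carry_out", "arguments": {"targets": [[[0,0,0],[0,0,1]],[[0,0,0],[0,0,1]],[[0,0,0],[0,0,1]],[[0,0,0],[0,0,1]]], "fingers": 1, "force": 40}}

```text
clock: 2.0
tool_pos: [0.2141, -0.5066, 0.2313]
eef_rot: [3.139, 0.12, 0.0]
wrist_force: [-1.0, 0.1, -1.4]
width: 0.0854
finger_force: 0.0
```

Emit:
{"name": "carry_out", "arguments": {"targets": [[[0.9,-0.25,0],[0,0,0]],[[0.9,-0.25,0],[0,0,0]],[[0.9,-0.25,0],[0,0,0]],[[0.9,-0.25,0],[0,0,0]],[[0.9,-0.25,0],[0,0,0]]]}}

```text
clock: 2.5
tool_pos: [0.3908, -0.4418, 0.2314]
eef_rot: [3.139, 0.125, 0.0]
wrist_force: [0.2, -0.9, 0.2]
width: 0.0855
finger_force: 0.0
```

Emit:
{"name": "carry_out", "arguments": {"targets": [[[0.9,-0.25,0],[0,0,0]],[[0.9,-0.25,0],[0,0,0]],[[0.9,-0.25,0],[0,0,0]],[[0.9,-0.25,0],[0,0,0]],[[0,0,0],[0,0,0]]]}}

```text
clock: 3.0
tool_pos: [0.5364, -0.3849, 0.2301]
eef_rot: [-3.133, -0.142, -0.007]
wrist_force: [-0.2, 0.5, -0.9]
width: 0.0854
finger_force: 0.0
```

```bash
cat >> h.py <<'E'
def units(goal):
    s=bot.observe(); Rt=R.from_rotvec(s["eef_rot"]).as_matrix()
    d=Rt.T@(np.array(goal)-s["tool_pos"]); print("units to",np.round(goal,4),":",(d/.04).round(2)); return d
E
python3 - <<'E'
from h import *
st();pic("wrist","w0.png");print(bot.camera_info("wrist"))
for t in ["tin1_mid","tin2_mid","tin4_mid"]:
    print(t,[(d["xy"],round(d["confidence"],2),px2w("wrist",d["xy"],.05).round(4)) for d in bot.spot_in(t,"wrist")[:3]])
E
```

```text
t 3.0 tcp [ 0.5364 -0.3849  0.2301] x [1.   0.09 0.  ] y [ 0.09 -1.   -0.  ] z [ 0.    0.01 -1.  ] F [-0.2  0.5 -0.9] w 0.085
{'fovy': 69.53737352299817, 'cx': 321.79783550601667, 'cy': 205.42800168194537, 'k1': 0.011431452966419998, 'tool_from_camera': array([[ 2.46829077e-04, -9.49315839e-01, -3.14323681e-01,
         7.93444709e-02],
       [ 9.99999883e-01,  1.03798118e-04,  4.71780716e-04,
         2.10675550e-04],
       [-4.15242700e-04, -3.14323761e-01,  9.49315754e-01,
        -1.42913186e-01],
       [ 0.00000000e+00,  0.00000000e+00,  0.00000000e+00,
         1.00000000e+00]])}
tin1_mid []
tin2_mid []
tin4_mid [([333.5, 195.6], 0.75, array([ 0.5135, -0.4079,  0.05  ]))]
```

View pics/w0.png

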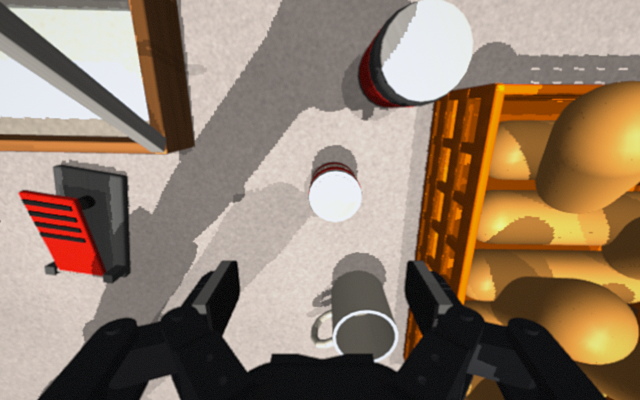

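The wrist view shows the red tin lid at (335,197), with the mug at (360,330) and the coffee tin at (420,50) both clear of it. I'll re-measure now that the arm has settled.

```bash
cat >> h.py <<'E'
def lid(name,guess,z=.065,r=60):
    im=bot.read_camera(name); hsv=cv2.cvtColor(im,cv2.COLOR_RGB2HSV)
    m=((hsv[...,1]<60)&(hsv[...,2]>(205 if name=="wrist" else 150))).astype(np.uint8)
    n,l,s,c=cv2.connectedComponentsWithStats(m)
    i=min((i for i in range(1,n) if s[i,4]>60),key=lambda i:np.hypot(*(c[i]-guess)))
    p=px2w(name,c[i],z); print(name,"lid px",c[i].round(1),"box",s[i],"->",p.round(4)); return p
E
python3 - <<'E'
from h import *
st(); p=lid("wrist",(335,197)); lid("top",(435,200)); lid("top",(305,226))
units([p[0],p[1],.1])
E
```

```text
t 3.2 tcp [ 0.5285 -0.3924  0.2313] x [ 1.    0.08 -0.  ] y [ 0.08 -1.    0.  ] z [-0. -0. -1.] F [-1.2 -0.6  0.4] w 0.086
wrist lid px [323.1 225.8] box [  224    94   188   276 25235] -> [ 0.4803 -0.3985  0.065 ]
top lid px [492.5 284.4] box [484 278  21  16 117] -> [ 0.2179 -0.5872  0.065 ]
top lid px [323.6 183.4] box [ 278  173   96   23 1403] -> [0.5946 0.0131 0.065 ]
units to [ 0.4803 -0.3985  0.1   ] : [-1.21  0.05  3.29]
```

```bash
cat >> h.py <<'E'
def lid(name,guess,z=.065,r=32):
    im=bot.read_camera(name); g=cv2.medianBlur(cv2.cvtColor(im,cv2.COLOR_RGB2GRAY),3)
    x0,y0=int(guess[0])-2*r,int(guess[1])-2*r
    c=cv2.HoughCircles(g[max(y0,0):y0+4*r,max(x0,0):x0+4*r],cv2.HOUGH_GRADIENT,1,100,param1=120,param2=10,minRadius=int(r*.7),maxRadius=int(r*1.3))
    c=c[0][0]+[max(x0,0),max(y0,0),0]; p=px2w(name,c[:2],z); print(name,"circle",c,"->",p.round(4)); return p
E
python3 - <<'E'
from h import *
st(); 
d=bot.spot_in("tin4_mid","wrist"); print(d)
p=lid("wrist",(335,197),r=27); lid("top",(435,200),r=9); lid("top",(305.5,226),r=9)
units([p[0],p[1],.1]); st()
E
```

```text
t 3.35 tcp [ 0.5284 -0.3925  0.2317] x [ 1.    0.08 -0.  ] y [ 0.08 -1.    0.  ] z [-0. -0. -1.] F [-1.1  0.3 -0. ] w 0.086
[{'xy': [322.8, 188.6], 'confidence': 0.64}]
wrist circle [327.5        188.5         26.39999962] -> [ 0.526  -0.3991  0.065 ]
top circle [434.5        199.5         10.39999962] -> [ 0.5288 -0.3904  0.065 ]
top circle [305.5 226.5   8. ] -> [0.4378 0.081  0.065 ]
units to [ 0.526  -0.3991  0.1   ] : [-0.1   0.18  3.29]
t 3.55 tcp [ 0.5293 -0.3916  0.2315] x [1.   0.08 0.  ] y [ 0.08 -1.    0.  ] z [ 0. -0. -1.] F [ 0.5 -0.4  0.7] w 0.085
```

Emit:
{"name": "carry_out", "arguments": {"targets": [[[-0.05,0.08,1],[0,0,0]],[[0,0,1],[0,0,0]],[[0,0,1],[0,0,0]],[[0,0,1],[0,0,0]],[[0,0,1],[0,0,0]]]}}

```text
clock: 4.05
tool_pos: [0.528, -0.3946, 0.0301]
eef_rot: [3.139, 0.125, 0.001]
wrist_force: [-0.6, 0.2, 1.0]
width: 0.0855
finger_force: 0.0
```

Emit:
{"name": "carry_out", "arguments": {"targets": [[[0,0,0.2],[0,0,0]],[[0,0,0],[0,0,0]],[[0,0,0],[0,0,0]]]}}

```text
clock: 4.35
tool_pos: [0.5298, -0.3956, 0.0257]
eef_rot: [3.136, 0.125, 0.005]
wrist_force: [0.8, -0.3, 0.8]
width: 0.0851
finger_force: 0.0
```

Emit:
{"name": "carry_out", "arguments": {"targets": [[[0,0,0],[0,0,0]],[[0,0,0],[0,0,0]],[[0,0,0],[0,0,0]],[[0,0,0],[0,0,0]],[[0,0,0],[0,0,0]]], "fingers": 0, "force": 40}}

```text
clock: 4.85
tool_pos: [0.5301, -0.3968, 0.0267]
eef_rot: [3.134, 0.124, 0.008]
wrist_force: [0.7, -0.9, 6.6]
width: 0.0593
finger_force: 43.8
```

Emit:
{"name": "carry_out", "arguments": {"targets": [[[0,0,0],[0,0,0]],[[0,0,0],[0,0,0]],[[0,0,0],[0,0,0]],[[0,0,0],[0,0,0]],[[0,0,0],[0,0,0]]]}}

```text
clock: 5.35
tool_pos: [0.5301, -0.3967, 0.0267]
eef_rot: [3.134, 0.124, 0.008]
wrist_force: [0.9, -2.2, 6.2]
width: 0.0592
finger_force: 43.8
```

Emit:
{"name": "carry_out", "arguments": {"targets": [[[0,0,-0.8],[0,0,0]],[[0,0,-0.8],[0,0,0]],[[0,0,-0.8],[0,0,0]],[[0,0,-0.8],[0,0,0]],[[0,0,-0.8],[0,0,0]]]}}

```text
clock: 5.85
tool_pos: [0.5277, -0.3938, 0.1845]
eef_rot: [-3.138, -0.126, 0.001]
wrist_force: [0.4, -1.1, -1.6]
width: 0.0592
finger_force: 44.0
```

Emit:
{"name": "carry_out", "arguments": {"targets": [[[-0.12,-0.93,0],[0,0,0]],[[-0.12,-0.93,0],[0,0,0]],[[-0.12,-0.93,0],[0,0,0]],[[-0.12,-0.93,0],[0,0,0]],[[-0.12,-0.93,0],[0,0,0]]]}}

```text
clock: 6.35
tool_pos: [0.4885, -0.209, 0.1834]
eef_rot: [-3.139, -0.126, 0.001]
wrist_force: [0.5, 0.5, -1.4]
width: 0.0591
finger_force: 44.2
```

Emit:
{"name": "carry_out", "arguments": {"targets": [[[-0.12,-0.93,0],[0,0,0]],[[-0.12,-0.93,0],[0,0,0]],[[-0.12,-0.93,0],[0,0,0]],[[0,0,0],[0,0,0]],[[0,0,0],[0,0,0]]]}}

```text
clock: 6.85
tool_pos: [0.4658, -0.0997, 0.1836]
eef_rot: [3.138, 0.13, 0.0]
wrist_force: [0.9, -0.7, -1.2]
width: 0.0596
finger_force: 44.3
```

Run:
```python
from h import *
st(); units([.608,-.104,.19]); pic("wrist","w1.png")
```

```text
t 6.85 tcp [ 0.4658 -0.0997  0.1836] x [1.   0.08 0.  ] y [ 0.08 -1.    0.  ] z [ 0. -0. -1.] F [ 0.9 -0.7 -1.2] w 0.06
units to [ 0.608 -0.104  0.19 ] : [ 3.53  0.4  -0.16]
```

View pics/w1.png

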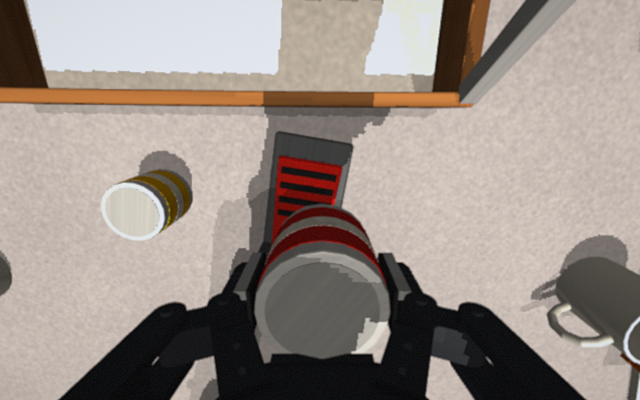

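The red tin is held upright. The sill runs along row ~98, with its right front corner at (472,106). The yellow tin is at (135,210).

Run:
```python
from h import *
a=px2w("wrist",(472,106),.07);b=px2w("wrist",(60,103),.07);print(a,b,(b-a)/np.linalg.norm(b-a))
print("floor inner right",px2w("wrist",(437,92),.07), "inner left", px2w("wrist",(46,89),.07))
```

```text
[ 0.55801425 -0.22072501  0.07      ] [0.53234127 0.12157611 0.07      ] [-0.07479111  0.99719922  0.        ]
floor inner right [ 0.56653909 -0.18927011  0.07      ] inner left [0.54234156 0.13052379 0.07      ]
```

Emit:
{"name": "carry_out", "arguments": {"targets": [[[0.88,0.1,0],[0,0,0]],[[0.88,0.1,0],[0,0,0]],[[0.88,0.1,0],[0,0,0]],[[0.88,0.1,0],[0,0,0]],[[0,0,0],[0,0,0]]]}}

```text
clock: 7.4
tool_pos: [0.6115, -0.1073, 0.1813]
eef_rot: [3.139, 0.122, 0.002]
wrist_force: [-0.2, -0.5, -1.9]
width: 0.0592
finger_force: 44.3
```

Emit:
{"name": "carry_out", "arguments": {"targets": [[[0,0,0.7],[0,0,0]],[[0,0,0.7],[0,0,0]],[[0,0,0.7],[0,0,0]],[[0,0,0.7],[0,0,0]],[[0,0,0.7],[0,0,0]]]}}

```text
clock: 7.9
tool_pos: [0.6069, -0.1078, 0.042]
eef_rot: [3.138, 0.121, -0.002]
wrist_force: [0.3, -1.0, -1.4]
width: 0.0591
finger_force: 44.3
```

Emit:
{"name": "carry_out", "arguments": {"targets": [[[0,0,0],[0,0,0]],[[0,0,0.1],[0,0,0]],[[0,0,0.1],[0,0,0]],[[0,0,0],[0,0,0]],[[0,0,0],[0,0,0]]]}}

```text
clock: 8.4
tool_pos: [0.6086, -0.1058, 0.0365]
eef_rot: [3.139, 0.125, 0.003]
wrist_force: [-0.5, -0.0, -2.0]
width: 0.0592
finger_force: 44.2
```

Emit:
{"name": "carry_out", "arguments": {"targets": [[[0,0,0.08],[0,0,0]],[[0,0,0],[0,0,0]],[[0,0,0],[0,0,0]]]}}

```text
clock: 8.7
tool_pos: [0.6086, -0.1056, 0.0327]
eef_rot: [3.139, 0.126, 0.003]
wrist_force: [1.0, 0.1, -0.3]
width: 0.0592
finger_force: 44.2
```

Emit:
{"name": "carry_out", "arguments": {"targets": [[[0,0,0],[0,0,0]],[[0,0,0],[0,0,0]],[[0,0,0],[0,0,0]],[[0,0,0],[0,0,0]],[[0,0,0],[0,0,0]]], "fingers": 1}}

```text
clock: 9.2
tool_pos: [0.6077, -0.1055, 0.0321]
eef_rot: [3.139, 0.125, -0.0]
wrist_force: [0.2, 0.5, 0.9]
width: 0.0852
finger_force: 0.0
```

Emit:
{"name": "carry_out", "arguments": {"targets": [[[0,0,-0.5],[0,0,0]],[[0,0,-0.9],[0,0,0]],[[0,0,-0.9],[0,0,0]],[[0,0,-0.9],[0,0,0]],[[0,0,-0.9],[0,0,0]]]}}

```text
clock: 9.7
tool_pos: [0.6075, -0.1055, 0.1976]
eef_rot: [3.139, 0.126, -0.0]
wrist_force: [0.8, -0.9, -0.1]
width: 0.0848
finger_force: 0.0
```

Run:
```python
from h import *
st(); pic("wrist","w2.png")
p=lid("top",(305.5,226),r=9); units([p[0],p[1],.19])
```

```text
t 9.7 tcp [ 0.6075 -0.1055  0.1976] x [ 1.    0.08 -0.  ] y [ 0.08 -1.    0.  ] z [-0. -0. -1.] F [ 0.8 -0.9 -0.1] w 0.085
top circle [304.5       226.5         7.4000001] -> [0.4378 0.0847 0.065 ]
units to [0.4378 0.0847 0.19  ] : [-3.96 -5.1   0.26]
```

View pics/w2.png

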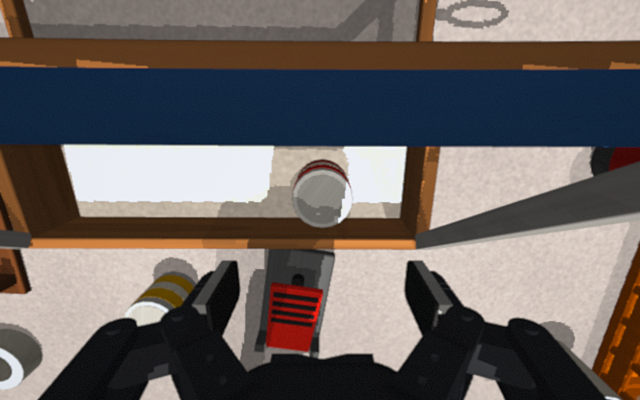

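The red tin stands in the case at (322,195). Next is the yellow tin.

Emit:
{"name": "carry_out", "arguments": {"targets": [[[-0.8,-0.6,0],[0,0,0]],[[-0.8,-0.6,0],[0,0,0]],[[-0.8,-0.8,0],[0,0,0]],[[-0.8,-0.8,0],[0,0,0]],[[-0.8,-0.8,0],[0,0,0]]]}}

```text
clock: 10.3
tool_pos: [0.4349, 0.0262, 0.1956]
eef_rot: [-3.139, -0.125, 0.001]
wrist_force: [0.0, 0.9, 0.7]
width: 0.0855
finger_force: 0.0
```

Emit:
{"name": "carry_out", "arguments": {"targets": [[[0,-0.75,0],[0,0,0]],[[0,-0.7,0],[0,0,0]],[[0,0,0],[0,0,0]],[[0,0,0],[0,0,0]]]}}

```text
clock: 10.7
tool_pos: [0.4318, 0.0832, 0.1958]
eef_rot: [3.138, 0.128, -0.001]
wrist_force: [-0.2, -0.5, 1.1]
width: 0.0855
finger_force: 0.0
```

Run:
```python
from h import *
st(); im=bot.read_camera("wrist"); d=bot.spot_in("tin2_mid","wrist"); print(d)
p=lid("wrist",w2px("wrist",[.439,.082,.065]),r=27); units([p[0],p[1],.024])
```

```text
t 10.7 tcp [0.4318 0.0832 0.1958] x [ 1.    0.08 -0.  ] y [ 0.08 -1.    0.  ] z [-0. -0. -1.] F [-0.2 -0.5  1.1] w 0.086
[{'xy': [326.4, 186.8], 'confidence': 0.81}]
wrist circle [321.5        190.5         27.70000076] -> [0.4365 0.0817 0.065 ]
units to [0.4365 0.0817 0.024 ] : [0.11 0.   4.29]
```

Emit:
{"name": "carry_out", "arguments": {"targets": [[[0.12,0.02,0.9],[0,0,0]],[[0,0,0.9],[0,0,0]],[[0,0,0.9],[0,0,0]],[[0,0,0.9],[0,0,0]],[[0,0,0.6],[0,0,0]]]}}

```text
clock: 11.35
tool_pos: [0.4357, 0.0808, 0.0256]
eef_rot: [3.138, 0.121, -0.005]
wrist_force: [0.3, 0.1, 0.5]
width: 0.0852
finger_force: 0.0
```

Emit:
{"name": "carry_out", "arguments": {"targets": [[[0,0,0],[0,0,0]],[[0,0,0],[0,0,0]]]}}

```text
clock: 11.55
tool_pos: [0.4373, 0.0819, 0.0282]
eef_rot: [3.139, 0.123, -0.001]
wrist_force: [-0.7, -0.0, 0.4]
width: 0.0856
finger_force: 0.0
```

Emit:
{"name": "carry_out", "arguments": {"targets": [[[0,0,0],[0,0,0]],[[0,0,0],[0,0,0]],[[0,0,0],[0,0,0]],[[0,0,0],[0,0,0]],[[0,0,0],[0,0,0]]], "fingers": 0}}

```text
clock: 12.05
tool_pos: [0.4389, 0.0824, 0.03]
eef_rot: [3.139, 0.125, 0.007]
wrist_force: [-1.5, -1.4, 5.8]
width: 0.0591
finger_force: 43.4
```

Emit:
{"name": "carry_out", "arguments": {"targets": [[[0,0,0],[0,0,0]],[[0,0,-0.8],[0,0,0]],[[0,0,-0.8],[0,0,0]],[[0,0,-0.8],[0,0,0]],[[0,0,-0.8],[0,0,0]]]}}

```text
clock: 12.55
tool_pos: [0.4367, 0.0827, 0.1579]
eef_rot: [-3.139, -0.126, -0.001]
wrist_force: [0.7, -0.8, -2.0]
width: 0.0589
finger_force: 44.2
```

Emit:
{"name": "carry_out", "arguments": {"targets": [[[0,0,-0.8],[0,0,0]],[[0,0,0],[0,0,0]],[[0,0,0],[0,0,0]]]}}

```text
clock: 12.85
tool_pos: [0.4371, 0.0827, 0.1888]
eef_rot: [3.139, 0.125, 0.003]
wrist_force: [-0.5, -0.4, -2.0]
width: 0.0589
finger_force: 44.3
```

Run:
```python
from h import *
st(); units([.603,.06,.185])
```

```text
t 12.85 tcp [0.4371 0.0827 0.1888] x [1.   0.08 0.  ] y [ 0.08 -1.    0.  ] z [ 0. -0. -1.] F [-0.5 -0.4 -2. ] w 0.059
units to [0.603 0.06  0.185] : [4.09 0.9  0.1 ]
```

Emit:
{"name": "carry_out", "arguments": {"targets": [[[0.82,0.18,0],[0,0,0]],[[0.82,0.18,0],[0,0,0]],[[0.82,0.18,0],[0,0,0]],[[0.82,0.18,0],[0,0,0]],[[0.82,0.18,0],[0,0,0]]]}}

```text
clock: 13.35
tool_pos: [0.603, 0.0593, 0.1854]
eef_rot: [3.139, 0.126, -0.008]
wrist_force: [0.7, 1.0, -1.6]
width: 0.0592
finger_force: 44.3
```

Emit:
{"name": "carry_out", "arguments": {"targets": [[[0,0,0],[0,0,0]],[[0,0,0.9],[0,0,0]],[[0,0,0.9],[0,0,0]],[[0,0,0.9],[0,0,0]],[[0,0,0.8],[0,0,0]]]}}

```text
clock: 13.85
tool_pos: [0.6003, 0.0597, 0.0445]
eef_rot: [3.139, 0.126, -0.009]
wrist_force: [-0.8, 0.5, -1.2]
width: 0.0588
finger_force: 44.3
```

Emit:
{"name": "carry_out", "arguments": {"targets": [[[0,0,0.1],[0,0,0]],[[0,0,0.1],[0,0,0]],[[0,0,0.1],[0,0,0]],[[0,0,0],[0,0,0]],[[0,0,0],[0,0,0]]]}}

```text
clock: 14.35
tool_pos: [0.6044, 0.06, 0.0376]
eef_rot: [-3.139, -0.125, -0.004]
wrist_force: [-0.4, -0.0, -2.8]
width: 0.0593
finger_force: 44.3
```

Emit:
{"name": "carry_out", "arguments": {"targets": [[[0,0,0.06],[0,0,0]],[[0,0,0],[0,0,0]],[[0,0,0],[0,0,0]]]}}

```text
clock: 14.65
tool_pos: [0.6047, 0.06, 0.0361]
eef_rot: [-3.139, -0.125, -0.005]
wrist_force: [-0.8, -0.8, 5.3]
width: 0.0591
finger_force: 45.2
```

Emit:
{"name": "carry_out", "arguments": {"targets": [[[0,0,0],[0,0,0]],[[0,0,0],[0,0,0]],[[0,0,0],[0,0,0]],[[0,0,0],[0,0,0]],[[0,0,0],[0,0,0]]], "fingers": 1}}

```text
clock: 15.15
tool_pos: [0.6033, 0.0598, 0.0335]
eef_rot: [3.139, 0.125, -0.0]
wrist_force: [-0.0, 0.1, 0.6]
width: 0.0856
finger_force: 0.0
```

Emit:
{"name": "carry_out", "arguments": {"targets": [[[0,0,-0.5],[0,0,0]],[[0,0,-0.9],[0,0,0]],[[0,0,-0.9],[0,0,0]],[[0,0,-0.9],[0,0,0]],[[0,0,-0.9],[0,0,0]]]}}

```text
clock: 15.65
tool_pos: [0.6031, 0.0598, 0.1991]
eef_rot: [3.139, 0.125, -0.0]
wrist_force: [0.6, -1.0, -0.3]
width: 0.0852
finger_force: 0.0
```

Emit:
{"name": "carry_out", "arguments": {"targets": [[[-0.9,0,0],[0,0,0]],[[-0.9,0,0],[0,0,0]],[[-0.9,0,0],[0,0,0]],[[0,0,0],[0,0,0]],[[0,0,0],[0,0,0]]]}}

```text
clock: 16.15
tool_pos: [0.4955, 0.0511, 0.198]
eef_rot: [3.139, 0.126, 0.002]
wrist_force: [1.1, 0.4, 0.3]
width: 0.0853
finger_force: 0.0
```

Run:
```python
from h import *
st(); pic("wrist","w3.png"); pic("top","t3.png")
for t in ["tin1_mid","tin2_mid","tin3_mid","tin4_mid"]:
  for n in ["top","wrist"]: print(t,n,[(d["xy"],round(d["confidence"],2),px2w(n,d["xy"],.05).round(3).tolist()) for d in bot.spot_in(t,n)[:3]])
h=cv2.imread("pics/w3.png"); t=cv2.imread("pics/t3.png")[115:265,225:465]
cv2.imwrite("pics/m3.png",np.vstack([cv2.resize(t,(640,400),interpolation=cv2.INTER_CUBIC)[:, :],h])[:, :][0:800] if False else np.vstack([cv2.resize(t,(480,300)),cv2.resize(h,(480,300))]))
units([.49,.312,.19])
```

```text
t 16.15 tcp [0.4955 0.0511 0.198 ] x [1.   0.08 0.  ] y [ 0.08 -1.    0.  ] z [ 0. -0. -1.] F [1.1 0.4 0.3] w 0.085
tin1_mid top []
tin1_mid wrist []
tin2_mid top []
tin2_mid wrist [([324.7, 77.2], 0.6, [0.605, 0.057, 0.05]), ([50.5, 165.6], 0.33, [0.5, 0.325, 0.05])]
tin3_mid top [([448.3, 161.2], 0.19, [0.675, -0.454, 0.05])]
tin3_mid wrist []
tin4_mid top [([354.4, 181.4], 0.8, [0.603, -0.101, 0.05])]
tin4_mid wrist [([495.0, 93.5], 0.68, [0.602, -0.103, 0.05])]
units to [0.49  0.312 0.19 ] : [ 0.37 -6.51  0.19]
```

View pics/m3.png

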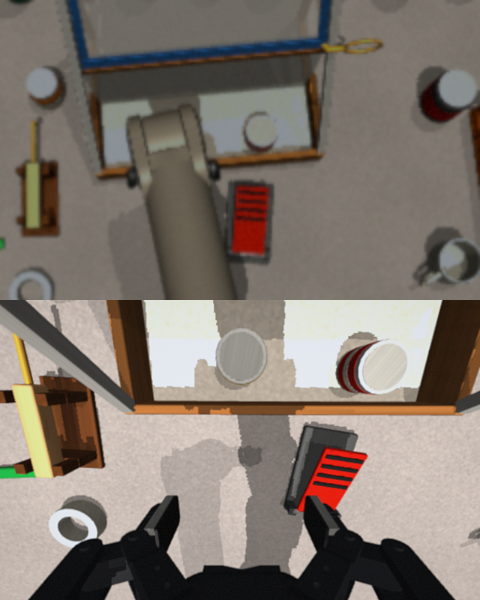

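Both tins stand in the case. Next I go to the pole.

Emit:
{"name": "carry_out", "arguments": {"targets": [[[0,-0.6,0],[0,0,0.85]],[[0,-0.9,0],[0,0,0]],[[0,-1,0],[0,0,0]],[[0,-1,0],[0,0,0]],[[0,-1,0],[0,0,0]]]}}

```text
clock: 17.15
tool_pos: [0.492, 0.2326, 0.1978]
eef_rot: [-3.141, -0.018, -0.001]
wrist_force: [0.9, 0.2, -0.2]
width: 0.0858
finger_force: 0.0
```

Emit:
{"name": "carry_out", "arguments": {"targets": [[[0,-1,0],[0,0,0]],[[0,-1,0],[0,0,0]],[[0,0,0],[0,0,0]],[[0,0,0],[0,0,0]],[[0,0,0],[0,0,0]]]}}

```text
clock: 17.65
tool_pos: [0.4916, 0.3096, 0.1974]
eef_rot: [3.14, 0.016, 0.0]
wrist_force: [0.1, 0.6, 0.1]
width: 0.0857
finger_force: 0.0
```

Run:
```python
from h import *
st(); pic("wrist","w4.png"); units([.4905,.312,.045])
for t in ["handle","hook"]: print(t,[(d["xy"],round(d["confidence"],2),px2w("wrist",d["xy"],.062).round(3).tolist()) for d in bot.spot_in(t,"wrist")[:3]])
```

```text
t 17.65 tcp [0.4916 0.3096 0.1974] x [1.   0.01 0.  ] y [ 0.01 -1.    0.  ] z [ 0. -0. -1.] F [0.1 0.6 0.1] w 0.086
units to [0.4905 0.312  0.045 ] : [-0.03 -0.07  3.81]
handle [([321.6, 174.1], 0.92, [0.511, 0.309, 0.062])]
hook [([316.0, 172.6], 0.89, [0.513, 0.315, 0.062])]
```

View pics/w4.png

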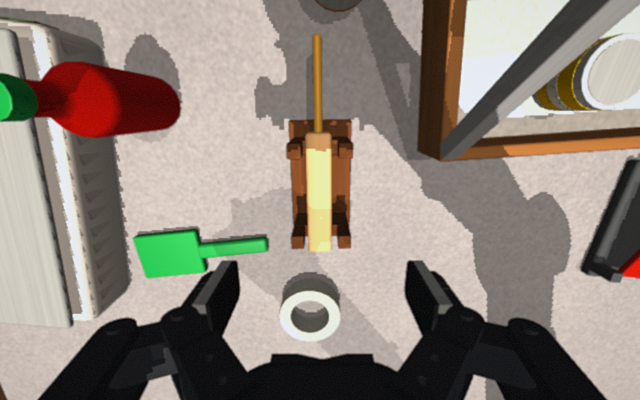

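The handle's top face runs (318,138)–(319,250), with the rod going up to (317,36). Fingers will straddle it well, and the scoop handle at (265,244) lies just off to the left.

Run:
```python
from h import *
a=px2w("wrist",(318,138),.074);b=px2w("wrist",(319.5,250),.074);print(a,b,(a+b)/2,np.arctan2(*(a-b)[[1,0]]))
print(px2w("wrist",(317,36),.062), "scoop tip",px2w("wrist",(268,243),.01))
units([*((a+b)/2)[:2],.045])
```

```text
[0.54704563 0.31273302 0.074     ] [0.43462591 0.31061255 0.074     ] [0.49083577 0.31167279 0.074     ] 0.018859845372794216
[0.63053417 0.31413805 0.062     ] scoop tip [0.41115025 0.37585109 0.01      ]
units to [0.4908 0.3117 0.045 ] : [-0.02 -0.06  3.82]
```

Emit:
{"name": "carry_out", "arguments": {"targets": [[[0,-0.05,0.8],[0,0,-0.05]],[[0,0,0.8],[0,0,0]],[[0,0,0.8],[0,0,0]],[[0,0,0.8],[0,0,0]],[[0,0,0.6],[0,0,0]]]}}

```text
clock: 18.3
tool_pos: [0.4907, 0.3111, 0.0438]
eef_rot: [3.14, 0.022, -0.002]
wrist_force: [0.3, 0.7, -1.1]
width: 0.0852
finger_force: 0.0
```

Emit:
{"name": "carry_out", "arguments": {"targets": [[[0,0,0],[0,0,0]],[[0,0,0],[0,0,0]],[[0,0,0],[0,0,0]]]}}

```text
clock: 18.6
tool_pos: [0.4925, 0.3138, 0.0477]
eef_rot: [-3.139, -0.024, -0.005]
wrist_force: [-0.6, -0.4, 0.9]
width: 0.0857
finger_force: 0.0
```

Emit:
{"name": "carry_out", "arguments": {"targets": [[[0,0,0],[0,0,0]],[[0,0,0],[0,0,0]],[[0,0,0],[0,0,0]],[[0,0,0],[0,0,0]],[[0,0,0],[0,0,0]]], "fingers": 0, "force": 60}}

```text
clock: 19.1
tool_pos: [0.4913, 0.3134, 0.0462]
eef_rot: [-3.141, -0.025, -0.001]
wrist_force: [0.1, -0.5, -0.0]
width: 0.0234
finger_force: 58.8
```

Emit:
{"name": "carry_out", "arguments": {"targets": [[[0,0,0],[0,0,0]],[[0,0,0],[0,0,0]],[[0,0,0],[0,0,0]],[[0,0,0],[0,0,0]],[[0,0,0],[0,0,0]]]}}

```text
clock: 19.6
tool_pos: [0.4913, 0.3134, 0.0461]
eef_rot: [-3.141, -0.025, -0.001]
wrist_force: [-0.7, -0.9, 4.8]
width: 0.0231
finger_force: 59.5
```

Emit:
{"name": "carry_out", "arguments": {"targets": [[[0,0,-0.3],[0,0,0]],[[0,0,-0.6],[0,0,0]],[[0,0,-0.8],[0,0,0]],[[0,0,-0.8],[0,0,0]],[[0,0,-0.8],[0,0,0]]]}}

```text
clock: 20.1
tool_pos: [0.4901, 0.3125, 0.1784]
eef_rot: [3.14, 0.025, -0.003]
wrist_force: [0.1, 0.6, -1.6]
width: 0.0231
finger_force: 58.9
```

Emit:
{"name": "carry_out", "arguments": {"targets": [[[0,0,-0.8],[0,0,0]],[[0,0,-0.8],[0,0,0]],[[0,0,-0.8],[0,0,0]],[[0,0,-0.8],[0,0,0]],[[-0.5,0,-0.15],[0,0,0]]]}}

```text
clock: 20.6
tool_pos: [0.474, 0.3126, 0.3151]
eef_rot: [-3.138, -0.019, -0.01]
wrist_force: [0.0, -0.7, -1.0]
width: 0.0229
finger_force: 59.0
```

Emit:
{"name": "carry_out", "arguments": {"targets": [[[-0.8,0,0],[0,0,-0.35]],[[-0.4,0,0],[0,0,-0.4]],[[0,0.8,0],[0,0,0]],[[0,0.8,0],[0,0,0]],[[0,0.8,0],[0,0,0]]]}}

```text
clock: 21.1
tool_pos: [0.4293, 0.2146, 0.3112]
eef_rot: [3.138, 0.121, -0.002]
wrist_force: [0.2, -0.7, -0.7]
width: 0.0229
finger_force: 59.1
```

Emit:
{"name": "carry_out", "arguments": {"targets": [[[0,0.8,0],[0,0,0]],[[0,0.8,0],[0,0,0]],[[0,0.8,0],[0,0,0]],[[0,0.8,0],[0,0,0]],[[0,0.8,0],[0,0,0]]]}}

```text
clock: 21.6
tool_pos: [0.4415, 0.055, 0.3114]
eef_rot: [3.139, 0.12, -0.002]
wrist_force: [0.9, 0.3, -0.8]
width: 0.023
finger_force: 59.1
```

Emit:
{"name": "carry_out", "arguments": {"targets": [[[0,0.8,0],[0,0,0]],[[0,0.8,0],[0,0,0]],[[0,0.8,0],[0,0,0]],[[0,0.8,0],[0,0,0]],[[0,0.8,0],[0,0,0]]]}}

```text
clock: 22.1
tool_pos: [0.4536, -0.1042, 0.3113]
eef_rot: [-3.139, -0.12, 0.002]
wrist_force: [0.4, -0.3, -0.8]
width: 0.0234
finger_force: 59.0
```

Run:
```python
from h import *
st(); units([.43,-.26,.312])
```

```text
t 22.1 tcp [ 0.4536 -0.1042  0.3113] x [ 1.    0.08 -0.  ] y [ 0.08 -1.   -0.  ] z [-0.  0. -1.] F [ 0.4 -0.3 -0.8] w 0.023
units to [ 0.43  -0.26   0.312] : [-0.89  3.84 -0.02]
```

Emit:
{"name": "carry_out", "arguments": {"targets": [[[-0.3,0.8,0],[0,0,0]],[[-0.3,0.8,0],[0,0,0]],[[-0.3,0.8,0],[0,0,0]],[[0,0.8,0],[0,0,0]],[[0,0.6,0],[0,0,0]]]}}

```text
clock: 22.6
tool_pos: [0.4287, -0.2595, 0.3114]
eef_rot: [-3.139, -0.115, 0.002]
wrist_force: [0.2, 0.8, -2.2]
width: 0.0232
finger_force: 59.1
```

Emit:
{"name": "carry_out", "arguments": {"targets": [[[0,0,0],[0,0,0]],[[0,0,0],[0,0,0]]]}}

```text
clock: 22.8
tool_pos: [0.4296, -0.2571, 0.311]
eef_rot: [-3.137, -0.118, 0.002]
wrist_force: [0.4, 0.2, -0.9]
width: 0.0233
finger_force: 59.1
```

Run:
```python
from h import *
st(); w=pic("wrist","w5.png"); t=pic("top","t5.png"); s=pic("scene","s5.png")
f=lambda im,a,b,c,d:cv2.resize(im[b:d,a:c],(400,300),interpolation=cv2.INTER_CUBIC)
m=np.vstack([np.hstack([f(w,120,0,520,300),f(t,340,105,440,180)]),np.hstack([f(s,180,80,340,200),f(s,120,40,440,280)])])
cv2.imwrite("pics/m5.png",m[:,:,::-1])
for p in [[.69,-.249,.316],[.69,-.249,.286]]:
  print([w2px(n,p).round(1) for n in ("wrist","top","scene")])
for n in ("wrist","top","scene"): 
  for k in ("ring","hook"): print(n,k,[(d["xy"],round(d["confidence"],2)) for d in bot.spot_in(k,n)[:3]])
```

```text
t 22.8 tcp [ 0.4296 -0.2571  0.311 ] x [ 1.    0.07 -0.  ] y [ 0.07 -1.   -0.  ] z [-0.  0. -1.] F [ 0.4  0.2 -0.9] w 0.023
[array([ 377.8, -697.8]), array([406.8, 137.5]), array([287.1, 113.3])]
[array([ 360.9, -452.4]), array([405.1, 140.2]), array([287.4, 121.1])]
wrist ring []
wrist hook [([320.3, 223.2], 0.83)]
top ring [([324.6, 106.1], 0.97), ([349.8, 224.5], 0.56), ([413.3, 201.8], 0.25)]
top hook [([412.6, 200.0], 0.65)]
scene ring [([233.2, 125.8], 0.92), ([296.0, 325.3], 0.17)]
scene hook [([356.9, 120.5], 0.64)]
```

View pics/m5.png

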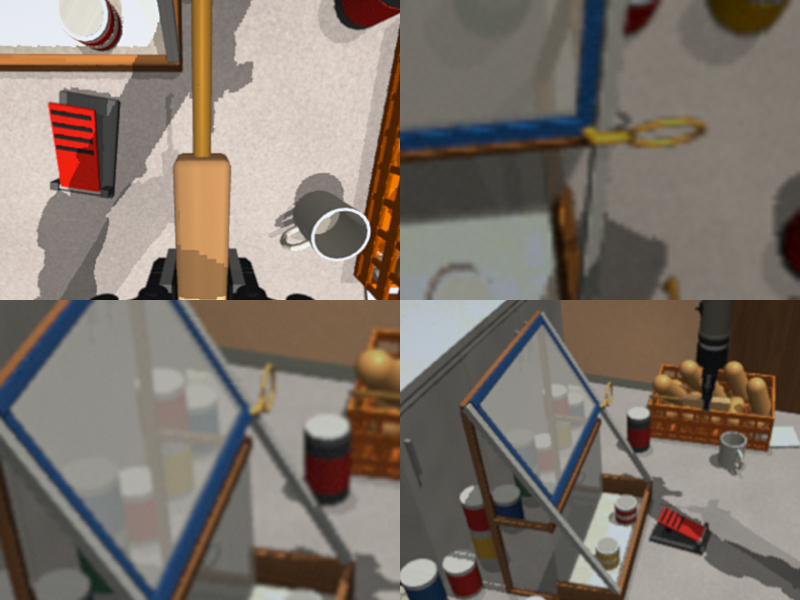

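The ring's centre in the top view is at ≈(406.5,137.5), which matches my prediction. The hook tip in the same view is at ≈(408,175). The pole is straight in the grip. Next I check the hook's prediction and the offset.

Run:
```python
from h import *
s=st(); Rt=R.from_rotvec(s["eef_rot"]).as_matrix(); h=np.array(s["tool_pos"])+Rt@np.array([0,0,-.016])
hk=h+Rt@np.array([.137,0,0]); print("hook",hk,w2px("top",hk),w2px("scene",hk))
units(np.array([.69+.012,-.249,.328])-Rt@np.array([.137,0,-.016]))
t=cv2.imread("pics/t5.png")[120:200,370:440]; q=cv2.imread("pics/s5.png")[95:150,265:345]
cv2.imwrite("pics/m6.png",np.hstack([cv2.resize(t,(350,400),interpolation=cv2.INTER_CUBIC),cv2.resize(q,(440,400),interpolation=cv2.INTER_CUBIC)]))
```

```text
t 23.25 tcp [ 0.4302 -0.257   0.3118] x [1.   0.08 0.  ] y [ 0.08 -1.    0.  ] z [ 0. -0. -1.] F [-0.3 -0.8 -1.4] w 0.023
hook [ 0.56683296 -0.24653517  0.32781923] [408.57560653 175.40935982] [323.21723358 116.1601719 ]
units to [ 0.5654 -0.2595  0.312 ] : [ 3.36  0.32 -0.  ]
```

View pics/m6.png

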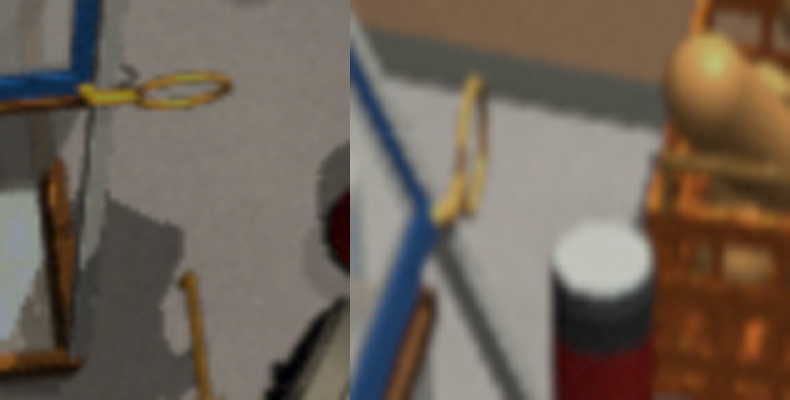

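Emit:
{"name": "carry_out", "arguments": {"targets": [[[0.6,0.36,0],[0,0,0]],[[0.6,0,0],[0,0,0]],[[0.6,0,0],[0,0,0]],[[0.4,0,0],[0,0,0]],[[0,0,0],[0,0,0]]]}}

```text
clock: 23.75
tool_pos: [0.5211, -0.2635, 0.3106]
eef_rot: [-3.137, -0.125, -0.0]
wrist_force: [-0.7, 0.9, -0.9]
width: 0.0231
finger_force: 59.2
```

Emit:
{"name": "carry_out", "arguments": {"targets": [[[0.4,0,0],[0,0,0]],[[0.4,0,0],[0,0,0]],[[0.3,0,0],[0,0,0]],[[0.25,0,0],[0,0,0]],[[0,0,0],[0,0,0]]]}}

```text
clock: 24.25
tool_pos: [0.5731, -0.2606, 0.3112]
eef_rot: [-3.139, -0.121, 0.001]
wrist_force: [0.4, 0.4, -1.2]
width: 0.0232
finger_force: 59.2
```

Run:
```python
from h import *
s=st(); pic("top","t7.png");pic("scene","s7.png");
Rt=R.from_rotvec(s["eef_rot"]).as_matrix(); hk=np.array(s["tool_pos"])+Rt@np.array([.137,0,-.016]); print(hk,w2px("top",hk),w2px("scene",hk))
t=cv2.imread("pics/t7.png")[120:200,370:440]; q=cv2.imread("pics/s7.png")[95:150,265:345]
cv2.imwrite("pics/m7.png",np.hstack([cv2.resize(t,(350,400),interpolation=cv2.INTER_CUBIC),cv2.resize(q,(440,400),interpolation=cv2.INTER_CUBIC)]))
```

```text
t 24.25 tcp [ 0.5731 -0.2606  0.3112] x [ 1.    0.08 -0.  ] y [ 0.08 -1.   -0.  ] z [-0.  0. -1.] F [ 0.4  0.4 -1.2] w 0.023
[ 0.70973324 -0.25008712  0.3270805 ] [407.52571406 130.37249439] [281.42499828 109.29857884]
```

View pics/m7.png

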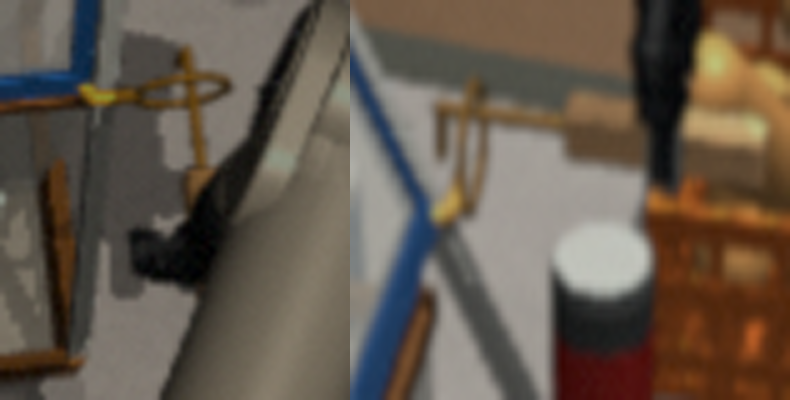

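The hook is through the ring, about 20 mm behind it. I'll lower it, take up the slack, then pull along the slope.

Emit:
{"name": "carry_out", "arguments": {"targets": [[[0,0,0.35],[0,0,0]],[[0,0,0.35],[0,0,0]],[[-0.15,0,0],[0,0,0]],[[-0.15,0,0],[0,0,0]],[[0,0,0],[0,0,0]]]}}

```text
clock: 24.85
tool_pos: [0.56, -0.2629, 0.2853]
eef_rot: [3.138, 0.117, 0.003]
wrist_force: [-0.4, -0.5, -0.4]
width: 0.0229
finger_force: 59.2
```

Emit:
{"name": "carry_out", "arguments": {"targets": [[[-0.25,0,0.43],[0,0,0]],[[-0.25,0,0.43],[0,0,0]],[[-0.25,0,0.43],[0,0,0]],[[-0.25,0,0.43],[0,0,0]],[[0,0,0],[0,0,0]]]}}

```text
clock: 25.35
tool_pos: [0.5203, -0.2648, 0.2142]
eef_rot: [-3.139, -0.118, 0.0]
wrist_force: [0.7, 0.0, -1.3]
width: 0.023
finger_force: 59.4
```

Run:
```python
from h import *
s=st(); pic("top","t8.png");pic("scene","s8.png");
Rt=R.from_rotvec(s["eef_rot"]).as_matrix(); hk=np.array(s["tool_pos"])+Rt@np.array([.137,0,-.016]); print(hk,w2px("top",hk),w2px("scene",hk))
t=cv2.imread("pics/t8.png")[120:200,370:440]; q=cv2.imread("pics/s8.png")[95:150,265:345]
cv2.imwrite("pics/m8.png",np.hstack([cv2.resize(t,(350,400),interpolation=cv2.INTER_CUBIC),cv2.resize(q,(440,400),interpolation=cv2.INTER_CUBIC)]))
```

```text
t 25.35 tcp [ 0.5203 -0.2648  0.2142] x [ 1.    0.08 -0.  ] y [ 0.08 -1.   -0.  ] z [-0.  0. -1.] F [ 0.7  0.  -1.3] w 0.023
[ 0.65691584 -0.25450874  0.23015836] [404.12249041 154.56340325] [297.65005238 135.82569109]
```

View pics/m8.png

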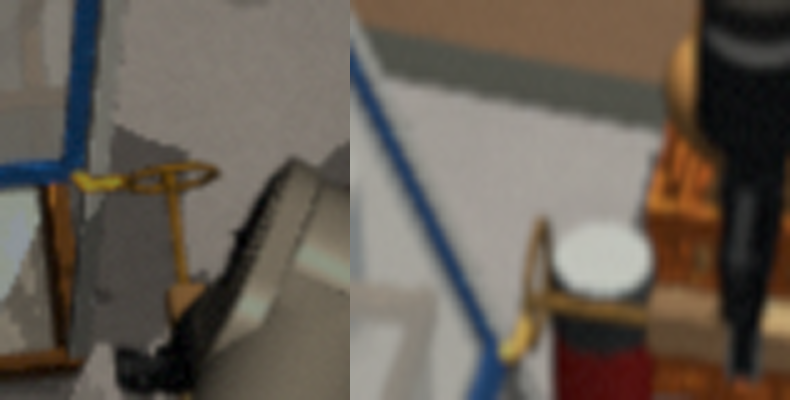

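Emit:
{"name": "carry_out", "arguments": {"targets": [[[-0.25,0,0.43],[0,0,0]],[[-0.25,0,0.43],[0,0,0]],[[-0.25,0,0.43],[0,0,0]],[[-0.25,0,0.43],[0,0,0]],[[-0.25,0,0.43],[0,0,0]]]}}

```text
clock: 25.95
tool_pos: [0.4763, -0.2694, 0.1313]
eef_rot: [3.136, 0.121, 0.017]
wrist_force: [7.5, 0.0, -1.9]
width: 0.0229
finger_force: 59.3
```

Emit:
{"name": "carry_out", "arguments": {"targets": [[[-0.25,0,0.43],[0,0,0]],[[-0.25,0,0.43],[0,0,0]],[[-0.25,0,0.43],[0,0,0]],[[0,0,0],[0,0,0]]]}}

```text
clock: 26.35
tool_pos: [0.4414, -0.2711, 0.0772]
eef_rot: [-3.139, -0.119, -0.0]
wrist_force: [0.3, 1.3, -0.9]
width: 0.0231
finger_force: 59.8
```

Emit:
{"name": "carry_out", "arguments": {"targets": [[[-0.25,0,0.43],[0,0,0]],[[-0.12,0,0.2],[0,0,0]],[[0,0,0],[0,0,0]]]}}

```text
clock: 26.65
tool_pos: [0.4308, -0.2736, 0.0536]
eef_rot: [3.136, 0.119, 0.012]
wrist_force: [7.1, -0.6, -3.1]
width: 0.023
finger_force: 59.3
```

Run:
```python
from h import *
s=st(); pic("top","t9.png");pic("scene","s9.png");
Rt=R.from_rotvec(s["eef_rot"]).as_matrix(); hk=np.array(s["tool_pos"])+Rt@np.array([.137,0,-.016]); print(hk,w2px("top",hk))
c=np.cos(.077);n=np.sin(.077); r=np.array([.615-.079*c+.25*n,-.004-.079*n-.25*c,.082]); print("ring if down",r,w2px("top",r),w2px("scene",r))
t=cv2.imread("pics/t9.png")[140:220,370:440]; q=cv2.imread("pics/s9.png")[130:210,290:390]
cv2.imwrite("pics/m9.png",np.hstack([cv2.resize(t,(300,343),interpolation=cv2.INTER_CUBIC),cv2.resize(q,(429,343),interpolation=cv2.INTER_CUBIC)]))
```

```text
t 26.65 tcp [ 0.4308 -0.2736  0.0536] x [1.   0.08 0.01] y [ 0.08 -1.    0.  ] z [ 0.01 -0.   -1.  ] F [ 7.1 -0.6 -3.1] w 0.023
[ 0.56728447 -0.26316926  0.0706387 ] [399.66094731 189.34505342]
ring if down [ 0.55546506 -0.25933623  0.082     ] [399.27236209 192.06027055] [325.50755329 173.88567463]
```

View pics/m9.png

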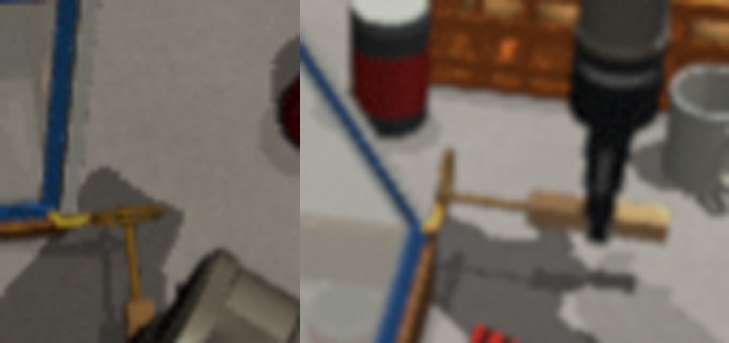

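Ring at top-px row 189.7, against 192 expected when shut, so it needs slightly more.

Emit:
{"name": "carry_out", "arguments": {"targets": [[[-0.2,0,0.3],[0,0,0]],[[0,0,0],[0,0,0]],[[0,0,0],[0,0,0]]]}}

```text
clock: 27.05
tool_pos: [0.4278, -0.2745, 0.0444]
eef_rot: [3.133, 0.122, 0.026]
wrist_force: [9.6, 0.5, -0.8]
width: 0.0231
finger_force: 59.8
```

Emit:
{"name": "carry_out", "arguments": {"targets": [[[-0.15,0,0.1],[0,0,0]],[[0,0,0],[0,0,0]],[[0,0,0],[0,0,0]]]}}

```text
clock: 27.35
tool_pos: [0.4277, -0.275, 0.0424]
eef_rot: [3.129, 0.126, 0.042]
wrist_force: [14.4, 0.8, 1.7]
width: 0.0228
finger_force: 60.0
```

Emit:
{"name": "carry_out", "arguments": {"targets": [[[-0.15,0,0.1],[0,0,0]],[[0,0,0],[0,0,0]],[[0,0,0],[0,0,0]]]}}

```text
clock: 27.65
tool_pos: [0.4274, -0.2755, 0.0401]
eef_rot: [3.126, 0.129, 0.057]
wrist_force: [22.7, 2.0, 0.8]
width: 0.023
finger_force: 60.0
```

Run:
```python
from h import *
s=st(); pic("top","t10.png");pic("scene","s10.png")
t=cv2.imread("pics/t10.png")[140:220,370:440]; q=cv2.imread("pics/s10.png")[130:330,180:390]
cv2.imwrite("pics/m10.png",np.hstack([cv2.resize(t,(390,446),interpolation=cv2.INTER_CUBIC),cv2.resize(q,(400,446),interpolation=cv2.INTER_CUBIC)]))
```

```text
t 27.65 tcp [ 0.4274 -0.2755  0.0401] x [1.   0.08 0.04] y [ 0.08 -1.    0.01] z [ 0.04 -0.01 -1.  ] F [22.7  2.   0.8] w 0.023
```

View pics/m10.png

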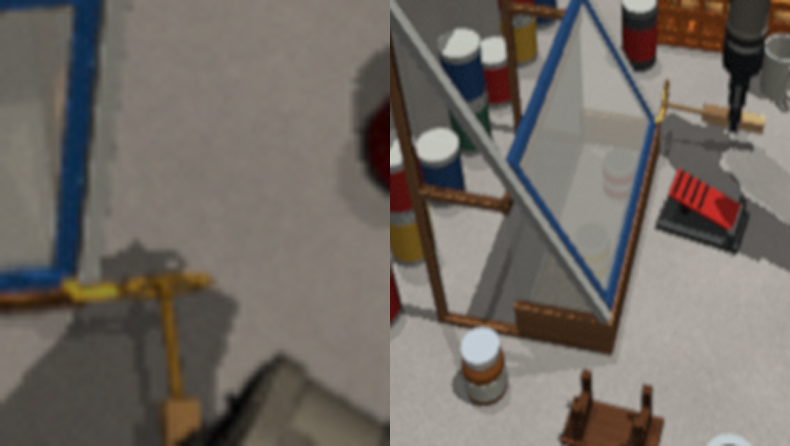

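The sash rests on the sill: the ring is at row ≈191 and force is 22 N with no further motion. Now I relax and unhook.

Emit:
{"name": "carry_out", "arguments": {"targets": [[[0.25,0,-0.1],[0,0,0]],[[0.25,0,-0.1],[0,0,0]],[[0.2,0,-0.1],[0,0,0]],[[0,0,0],[0,0,0]],[[0,0,0],[0,0,0]]]}}

```text
clock: 28.25
tool_pos: [0.4332, -0.2718, 0.0437]
eef_rot: [-3.139, -0.118, 0.004]
wrist_force: [-0.5, 0.5, -1.5]
width: 0.023
finger_force: 59.7
```

Run:
```python
from h import *
s=st(); pic("top","t11.png")
Rt=R.from_rotvec(s["eef_rot"]).as_matrix(); hk=np.array(s["tool_pos"])+Rt@np.array([.137,0,-.016]); print(hk)
units(np.array([hk[0],-.259,.094])-Rt@np.array([.137,0,-.016]))
```

```text
t 28.25 tcp [ 0.4332 -0.2718  0.0437] x [ 1.    0.08 -0.  ] y [ 0.08 -1.   -0.  ] z [-0.  0. -1.] F [-0.5  0.5 -1.5] w 0.023
[ 0.56982456 -0.26147223  0.05934797]
units to [ 0.4332 -0.2693  0.0783] : [ 0.01 -0.06 -0.87]
```

Emit:
{"name": "carry_out", "arguments": {"targets": [[[0.1,-0.05,-0.3],[0,0,0]],[[0,0,-0.3],[0,0,0]],[[0,0,-0.25],[0,0,0]],[[0,0,0],[0,0,0]],[[0,0,0],[0,0,0]]]}}

```text
clock: 28.8
tool_pos: [0.4385, -0.2696, 0.0787]
eef_rot: [3.139, 0.119, 0.002]
wrist_force: [-0.2, 0.4, -1.3]
width: 0.023
finger_force: 59.7
```

Run:
```python
from h import *
s=st(); q=pic("scene","s12.png")[150:210,290:390]; w=pic("wrist","w12.png")
cv2.imwrite("pics/m12.png",np.hstack([cv2.resize(q,(400,240),interpolation=cv2.INTER_CUBIC),cv2.resize(w,(384,240))])[:,:,::-1])
```

```text
t 28.8 tcp [ 0.4385 -0.2696  0.0787] x [1.   0.08 0.  ] y [ 0.08 -1.    0.  ] z [ 0. -0. -1.] F [-0.2  0.4 -1.3] w 0.023
```

View pics/m12.png

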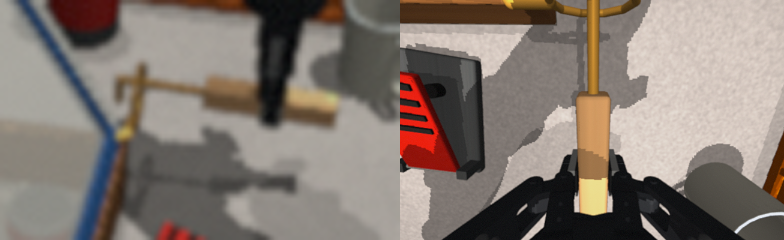

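The hook bend is slightly high within the ring, so I lower it a little and withdraw slowly.

Emit:
{"name": "carry_out", "arguments": {"targets": [[[0,0,0.13],[0,0,0]],[[-0.2,0,0],[0,0,0]],[[-0.25,0,0],[0,0,0]],[[-0.25,0,0],[0,0,0]],[[0,0,0],[0,0,0]]]}}

```text
clock: 29.4
tool_pos: [0.4077, -0.272, 0.0727]
eef_rot: [-3.139, -0.115, 0.004]
wrist_force: [0.4, -0.3, -2.1]
width: 0.0232
finger_force: 59.7
```

Emit:
{"name": "carry_out", "arguments": {"targets": [[[-0.3,0,0],[0,0,0]],[[-0.4,0,0],[0,0,0]],[[-0.4,0,0],[0,0,0]],[[0,0,0],[0,0,0]]]}}

```text
clock: 29.8
tool_pos: [0.3635, -0.2751, 0.0727]
eef_rot: [-3.139, -0.114, 0.004]
wrist_force: [-0.3, -0.5, -0.3]
width: 0.0232
finger_force: 59.7
```

Run:
```python
from h import *
s=st(); pic("wrist","w13.png")
```

```text
t 29.8 tcp [ 0.3635 -0.2751  0.0727] x [ 1.    0.07 -0.  ] y [ 0.07 -1.   -0.  ] z [-0.  0. -1.] F [-0.3 -0.5 -0.3] w 0.023
```

View pics/w13.png

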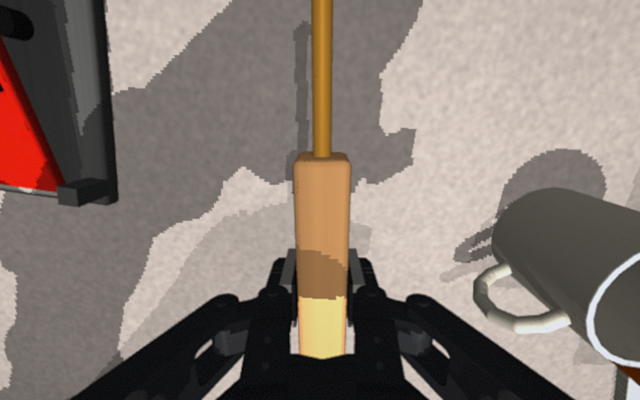

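The hook is clear, and the handle sits unchanged in the grip (front end at row 155, as before). I carry it back to the rest.

Emit:
{"name": "carry_out", "arguments": {"targets": [[[0,0,-0.9],[0,0,0]],[[0,0,-0.9],[0,0,0]],[[0,0,-1],[0,0,0]],[[0,0,-1],[0,0,0]],[[0,0,-1],[0,0,0]]]}}

```text
clock: 30.35
tool_pos: [0.3675, -0.2743, 0.2669]
eef_rot: [3.139, 0.121, 0.003]
wrist_force: [1.0, -0.2, -1.0]
width: 0.023
finger_force: 59.7
```

Emit:
{"name": "carry_out", "arguments": {"targets": [[[0.6,0,-0.9],[0,0,0]],[[0.6,-0.6,0],[0,0,0]],[[0.6,-0.8,0],[0,0,0]],[[0,-0.8,0],[0,0,0]],[[0,-0.8,0],[0,0,0]]]}}

```text
clock: 30.85
tool_pos: [0.4306, -0.1474, 0.3009]
eef_rot: [-3.139, -0.123, -0.002]
wrist_force: [0.4, 0.6, -1.1]
width: 0.0233
finger_force: 59.8
```

Emit:
{"name": "carry_out", "arguments": {"targets": [[[0,-0.8,0],[0,0,0]],[[0,-0.8,0],[0,0,0]],[[0,-0.8,0],[0,0,0]],[[0,-0.8,0],[0,0,0]],[[0,-0.8,0],[0,0,0]]]}}

```text
clock: 31.35
tool_pos: [0.4174, 0.012, 0.3013]
eef_rot: [-3.139, -0.121, -0.003]
wrist_force: [0.6, 0.2, -1.2]
width: 0.0234
finger_force: 59.8
```

Emit:
{"name": "carry_out", "arguments": {"targets": [[[0,-0.8,0],[0,0,0]],[[0,-0.8,0],[0,0,0]],[[0,-0.8,0],[0,0,0]],[[0,-0.8,0],[0,0,0]],[[0,-0.8,0],[0,0,0]]]}}

```text
clock: 31.85
tool_pos: [0.405, 0.1718, 0.3013]
eef_rot: [-3.138, -0.121, -0.002]
wrist_force: [0.8, 0.0, -0.9]
width: 0.023
finger_force: 59.8
```

Emit:
{"name": "carry_out", "arguments": {"targets": [[[0,0,0],[0,0,0.35]],[[0,0,0],[0,0,0.35]],[[0,0,0],[0,0,0]],[[0,0,0],[0,0,0]]]}}

```text
clock: 32.25
tool_pos: [0.4053, 0.1684, 0.3009]
eef_rot: [3.141, 0.028, 0.0]
wrist_force: [0.3, 0.2, -1.8]
width: 0.0232
finger_force: 59.7
```

Run:
```python
from h import *
s=st(); print(s["eef_rot"]); units([.4913,.3134,.20])
```

```text
t 32.25 tcp [0.4053 0.1684 0.3009] x [1.   0.02 0.  ] y [ 0.02 -1.    0.  ] z [ 0. -0. -1.] F [ 0.3  0.2 -1.8] w 0.023
[3.14114390e+00 2.80321457e-02 2.44131646e-04]
units to [0.4913 0.3134 0.2   ] : [ 2.21 -3.59  2.52]
```

Emit:
{"name": "carry_out", "arguments": {"targets": [[[0,-0.9,0],[0,0,0]],[[0,-0.9,0],[0,0,0]],[[0,-0.9,0],[0,0,0]],[[0.4,-0.89,0],[0,0,0]],[[0.9,0,0],[0,0,0]]]}}

```text
clock: 32.75
tool_pos: [0.4499, 0.3212, 0.3017]
eef_rot: [-3.135, -0.051, 0.004]
wrist_force: [-0.3, 0.9, -0.8]
width: 0.023
finger_force: 59.7
```

Emit:
{"name": "carry_out", "arguments": {"targets": [[[0.9,0,0],[0,0,0]],[[0,0,0.9],[0,0,0]],[[0,0,0.9],[0,0,0]],[[0,0,0.9],[0,0,0]],[[0,0,0.9],[0,0,0]]]}}

```text
clock: 33.25
tool_pos: [0.4909, 0.3134, 0.1554]
eef_rot: [3.141, 0.027, 0.001]
wrist_force: [-0.3, 0.5, -0.5]
width: 0.023
finger_force: 59.8
```

Emit:
{"name": "carry_out", "arguments": {"targets": [[[0,0,0],[0,0,0]],[[0,0,0],[0,0,0]],[[0,0,0],[0,0,0]]]}}

```text
clock: 33.55
tool_pos: [0.4918, 0.3156, 0.1595]
eef_rot: [-3.139, -0.03, -0.006]
wrist_force: [0.1, 0.3, -1.8]
width: 0.0228
finger_force: 59.7
```

Run:
```python
from h import *
s=st(); print(s["eef_rot"]); units([.4913,.3134,.0475])
```

```text
t 33.55 tcp [0.4918 0.3156 0.1595] x [1.   0.02 0.  ] y [ 0.02 -1.   -0.  ] z [ 0.  0. -1.] F [ 0.1  0.3 -1.8] w 0.023
[-3.13873597 -0.029861   -0.00641913]
units to [0.4913 0.3134 0.0475] : [-0.02  0.06  2.8 ]
```

Emit:
{"name": "carry_out", "arguments": {"targets": [[[-0.02,0.03,0.6],[0,0,0]],[[0,0,0.6],[0,0,0]],[[0,0,0.5],[0,0,0]],[[0,0,0.4],[0,0,0]],[[0,0,0.3],[0,0,0]]]}}

```text
clock: 34.05
tool_pos: [0.4907, 0.3144, 0.0622]
eef_rot: [-3.14, -0.031, -0.005]
wrist_force: [0.4, -0.1, -0.8]
width: 0.0231
finger_force: 59.8
```

Emit:
{"name": "carry_out", "arguments": {"targets": [[[0,0,0.2],[0,0,0]],[[0,0,0.1],[0,0,0]],[[0,0,0],[0,0,0]],[[0,0,0],[0,0,0]]]}}

```text
clock: 34.45
tool_pos: [0.4898, 0.314, 0.0497]
eef_rot: [-3.141, -0.031, -0.002]
wrist_force: [0.3, -0.0, -0.8]
width: 0.023
finger_force: 59.8
```

Emit:
{"name": "carry_out", "arguments": {"targets": [[[0,0,0.08],[0,0,0]],[[0,0,0],[0,0,0]],[[0,0,0],[0,0,0]]]}}

```text
clock: 34.75
tool_pos: [0.4904, 0.3143, 0.047]
eef_rot: [-3.14, -0.031, -0.004]
wrist_force: [1.1, -0.8, 5.2]
width: 0.0229
finger_force: 60.6
```

Emit:
{"name": "carry_out", "arguments": {"targets": [[[0,0,0],[0,0,0]],[[0,0,0],[0,0,0]],[[0,0,0],[0,0,0]],[[0,0,0],[0,0,0]],[[0,0,0],[0,0,0]]], "fingers": 1}}

```text
clock: 35.25
tool_pos: [0.4891, 0.3134, 0.0454]
eef_rot: [3.141, 0.031, -0.001]
wrist_force: [-0.2, 0.2, 0.0]
width: 0.0852
finger_force: 0.0
```

Emit:
{"name": "carry_out", "arguments": {"targets": [[[0,0,-0.3],[0,0,0]],[[0,0,-0.9],[0,0,0]],[[0,0,-0.9],[0,0,0]],[[0,0,-0.9],[0,0,0]],[[0,0,-0.9],[0,0,0]]]}}

```text
clock: 35.75
tool_pos: [0.4891, 0.3137, 0.2042]
eef_rot: [-3.141, -0.032, -0.002]
wrist_force: [0.6, -0.8, 0.2]
width: 0.0853
finger_force: 0.0
```

Emit:
{"name": "carry_out", "arguments": {"targets": [[[0,0,0],[0,0,0]],[[0,0,0],[0,0,0]]]}}

```text
clock: 35.95
tool_pos: [0.4898, 0.3141, 0.2036]
eef_rot: [-3.14, -0.032, -0.005]
wrist_force: [0.2, -1.0, -0.1]
width: 0.0854
finger_force: 0.0
```

Run:
```python
from h import *
s=st(); im=bot.read_camera("wrist")
for t in ["handle","hook"]: print(t,[(d["xy"],round(d["confidence"],2)) for d in bot.spot_in(t,"wrist")[:2]])
# pale-yellow handle top mask, compare with w4 picture; w5-free numeric check
def ext(im):
    h=cv2.cvtColor(im,cv2.COLOR_RGB2HSV); m=((h[...,0]>20)&(h[...,0]<34)&(h[...,1]>60)&(h[...,1]<160)&(h[...,2]>190)).astype(np.uint8)
    n,l,st_,c=cv2.connectedComponentsWithStats(m); i=1+np.argmax(st_[1:,4]); return st_[i],c[i]
print(ext(cv2.imread("pics/w4.png")[:,:,::-1].copy())); b,c=ext(im); print(b,c)
a=px2w("wrist",(b[0]+b[2]/2,b[1]),.074);e=px2w("wrist",(b[0]+b[2]/2,b[1]+b[3]),.074);print(a,e,(a+e)/2)
```

```text
t 35.95 tcp [0.4898 0.3141 0.2036] x [1.   0.02 0.  ] y [ 0.02 -1.   -0.  ] z [ 0.  0. -1.] F [ 0.2 -1.  -0.1] w 0.085
handle [([321.7, 172.6], 0.76)]
hook [([323.4, 170.4], 0.75)]
(array([ 307,  149,   24,  103, 2209], dtype=int32), array([319.18832051, 198.39474876]))
[ 311  146   24  102 2125] [322.24       195.17741176]
[0.53617894 0.3119826  0.074     ] [0.43201785 0.3097496  0.074     ] [0.4840984 0.3108661 0.074    ]
```

The pole is back where it was, within 2 mm. Now the pedal.

Emit:
{"name": "carry_out", "arguments": {"targets": [[[-0.1,0.9,0],[0,0,0]],[[-0.1,0.9,0],[0,0,0]],[[-0.1,0.9,0],[0,0,0]],[[-0.1,0.9,0],[0,0,0]],[[-0.1,0.9,0],[0,0,0]]], "fingers": 0}}

```text
clock: 36.6
tool_pos: [0.4716, 0.1313, 0.2003]
eef_rot: [3.141, 0.031, -0.004]
wrist_force: [0.5, -1.2, -1.2]
width: 0.0124
finger_force: 0.0
```

Emit:
{"name": "carry_out", "arguments": {"targets": [[[-0.1,0.9,0],[0,0,0]],[[0,0.9,0],[0,0,0]],[[0,0.9,0],[0,0,0]],[[0,0.9,0],[0,0,0]],[[0,0.9,0],[0,0,0]]]}}

```text
clock: 37.1
tool_pos: [0.4713, -0.0483, 0.2005]
eef_rot: [-3.141, -0.031, 0.004]
wrist_force: [1.0, 0.9, 0.6]
width: 0.0002
finger_force: 0.0
```

Emit:
{"name": "carry_out", "arguments": {"targets": [[[0,0.9,0],[0,0,0]],[[0,0,0],[0,0,0]],[[0,0,0],[0,0,0]]]}}

```text
clock: 37.4
tool_pos: [0.4722, -0.0836, 0.2005]
eef_rot: [-3.14, -0.027, 0.004]
wrist_force: [-0.3, 0.3, -0.1]
width: 0.0
finger_force: 0.0
```

Run:
```python
from h import *
s=st(); im=pic("wrist","w14.png")
h=cv2.cvtColor(im,cv2.COLOR_RGB2HSV); m=(((h[...,0]<6)|(h[...,0]>174))&(h[...,1]>150)&(h[...,2]>90)).astype(np.uint8)
m=cv2.morphologyEx(m,cv2.MORPH_CLOSE,np.ones((15,15)))
n,l,q,c=cv2.connectedComponentsWithStats(m); i=1+np.argmax(q[1:,4])
box=cv2.boxPoints(cv2.minAreaRect(np.argwhere(l==i)[:,::-1].astype(np.float32))); print(q[i],box.round())
for b in box: print(px2w("wrist",b,.07).round(3),px2w("wrist",b,.03).round(3))
print("tread pred px",w2px("wrist",[.473,-.0836,.064]),[ (d["xy"],d["confidence"]) for d in bot.spot_in("tread","wrist")][:2]); units([.473,-.0836,.075])
```

```text
t 37.4 tcp [ 0.4722 -0.0836  0.2005] x [ 1.    0.02 -0.  ] y [ 0.02 -1.   -0.  ] z [-0.  0. -1.] F [-0.3  0.3 -0.1] w 0.0
[ 292  163   64   95 4799] [[287. 256.]
 [296. 162.]
 [355. 167.]
 [347. 261.]]
[ 0.404 -0.047  0.07 ] [ 0.382 -0.042  0.03 ]
[ 0.504 -0.057  0.07 ] [ 0.497 -0.053  0.03 ]
[ 0.5   -0.114  0.07 ] [ 0.492 -0.119  0.03 ]
[ 0.399 -0.111  0.07 ] [ 0.376 -0.115  0.03 ]
tread pred px [323.12334752 192.23633294] [([319.5, 205.2], 0.86)]
units to [ 0.473  -0.0836  0.075 ] : [0.01 0.06 3.15]
```

Emit:
{"name": "carry_out", "arguments": {"targets": [[[0,0.05,0.8],[0,0,0]],[[0,0,0.8],[0,0,0]],[[0,0,0.8],[0,0,0]],[[0,0,0.7],[0,0,0]],[[0,0,0],[0,0,0]]]}}

```text
clock: 38.0
tool_pos: [0.4693, -0.0824, 0.074]
eef_rot: [-3.139, -0.037, 0.015]
wrist_force: [-1.8, 0.4, -0.1]
width: 0.0001
finger_force: 0.0
```

Emit:
{"name": "carry_out", "arguments": {"targets": [[[0,0,0.25],[0,0,0]],[[0,0,0.25],[0,0,0]],[[0,0,0.25],[0,0,0]],[[0,0,0.2],[0,0,0]],[[0,0,0],[0,0,0]]]}}

```text
clock: 38.5
tool_pos: [0.476, -0.0849, 0.0405]
eef_rot: [3.141, 0.032, 0.009]
wrist_force: [3.4, 0.8, 5.7]
width: 0.0001
finger_force: 2.8
```

Emit:
{"name": "carry_out", "arguments": {"targets": [[[0,0,0.15],[0,0,0]],[[0,0,0],[0,0,0]],[[0,0,0],[0,0,0]]]}}

```text
clock: 38.8
tool_pos: [0.4764, -0.0849, 0.036]
eef_rot: [3.141, 0.031, 0.01]
wrist_force: [3.0, 0.4, 10.1]
width: 0.0004
finger_force: 4.8
```

Emit:
{"name": "carry_out", "arguments": {"targets": [[[0,0,0.15],[0,0,0]],[[0,0,0],[0,0,0]],[[0,0,0],[0,0,0]]]}}

```text
clock: 39.1
tool_pos: [0.4765, -0.0849, 0.0348]
eef_rot: [3.139, 0.032, 0.01]
wrist_force: [-9.4, 1.8, 45.6]
width: 0.0
finger_force: 22.6
```

Emit:
{"name": "carry_out", "arguments": {"targets": [[[0,0,0.15],[0,0,0]],[[0,0,0],[0,0,0]],[[0,0,0],[0,0,0]]]}}

```text
clock: 39.4
tool_pos: [0.4767, -0.0849, 0.0336]
eef_rot: [3.137, 0.032, 0.009]
wrist_force: [-21.3, 3.0, 82.1]
width: -0.0
finger_force: 40.4
```

```bash
python3 -c "
from h import *
st()"
```

```text
t 39.4 tcp [ 0.4767 -0.0849  0.0336] x [1.   0.02 0.01] y [ 0.02 -1.    0.  ] z [ 0.01 -0.   -1.  ] F [-21.3   3.   82.1] w -0.0
```

The pedal is firmly on its stop. I release it, back off, and check the end state.

Emit:
{"name": "carry_out", "arguments": {"targets": [[[0,0,-0.3],[0,0,0]],[[0,0,-0.4],[0,0,0]],[[0,0,-0.6],[0,0,0]],[[0,0,-0.9],[0,0,0]],[[0,0,-0.9],[0,0,0]]]}}

```text
clock: 39.9
tool_pos: [0.4705, -0.085, 0.1458]
eef_rot: [-3.141, -0.031, 0.009]
wrist_force: [1.2, -0.6, 0.3]
width: -0.0
finger_force: 0.0
```

Emit:
{"name": "carry_out", "arguments": {"targets": [[[-0.3,0.8,-0.8],[0,0,0]],[[-0.3,0.9,-0.5],[0,0,0]],[[-0.3,0.9,0],[0,0,0]],[[0,0.9,0],[0,0,0]],[[0,0.9,0],[0,0,0]]]}}

```text
clock: 40.4
tool_pos: [0.4384, -0.2626, 0.1973]
eef_rot: [-3.14, -0.03, 0.005]
wrist_force: [0.3, 0.3, -0.2]
width: -0.0002
finger_force: 0.0
```

Emit:
{"name": "carry_out", "arguments": {"targets": [[[0,0.9,0],[0,0,0]],[[0,0,0],[0,0,0]],[[0,0,0],[0,0,0]]]}}

```text
clock: 40.7
tool_pos: [0.4395, -0.2978, 0.1965]
eef_rot: [-3.139, -0.027, 0.006]
wrist_force: [0.1, 0.6, -0.3]
width: -0.0
finger_force: 0.0
```

Run:
```python
from h import *
st(); t=pic("top","t15.png"); s=pic("scene","s15.png")
o=cv2.imread("pics/t0.png")[:,:,::-1]
def cent(im,x0,y0,x1,y1):
    h=cv2.cvtColor(np.ascontiguousarray(im[y0:y1,x0:x1]),cv2.COLOR_RGB2HSV); m=((h[...,0]<6)|(h[...,0]>174))&(h[...,1]>150)&(h[...,2]>60); p=np.argwhere(m); return len(p),p.mean(0)[::-1]+[x0,y0]
print("pedal red before/after",cent(o,330,200,372,250),cent(t,330,200,372,250))
h=lambda im:np.argwhere(cv2.inRange(cv2.cvtColor(np.ascontiguousarray(im[190:240,228:262]),cv2.COLOR_RGB2HSV),(20,50,120),(36,180,255))>0)
for im in(o,t): p=h(im); print("handle",len(p),p.mean(0)[::-1]+[228,190])
# blue sash bar and brass ring rows: compare with shut-with-pull image
p10=cv2.imread("pics/t10.png")[:,:,::-1]
for im in (p10,t):
    k=cv2.cvtColor(np.ascontiguousarray(im),cv2.COLOR_RGB2HSV); b=np.argwhere(cv2.inRange(k[150:215,300:325],(100,100,40),(125,255,255))>0); print("bar rows",len(b),b[:,0].mean()+150,b[:,0].max()+150)
for k in ["tin2_mid","tin4_mid"]:
  for n in("top","scene"): print(k,n,[(d["xy"],round(d["confidence"],2),px2w(n,d["xy"],.04)[:2].round(3)) for d in bot.spot_in(k,n)[:2]])
for k in ["coffee","sauce","jam","mug","tape","scoop"]: print(k,[(d["xy"],round(d["confidence"],2)) for d in bot.spot_in(k,"top")[:1]])
```

```text
t 40.7 tcp [ 0.4395 -0.2978  0.1965] x [ 1.    0.02 -0.  ] y [ 0.02 -1.   -0.  ] z [-0.  0. -1.] F [ 0.1  0.6 -0.3] w -0.0
pedal red before/after (512, array([349.59375   , 224.53515625])) (519, array([349.66666667, 224.73217726]))
handle 171 [240.9005848  211.47953216]
handle 199 [240.49246231 211.37688442]
bar rows 85 195.23529411764707 198
bar rows 86 195.2325581395349 198
tin2_mid top []
tin2_mid scene []
tin4_mid top [([347.1, 225.3], 0.33, array([ 0.442, -0.07 ]))]
tin4_mid scene []
coffee [([448.5, 160.6], 0.55)]
sauce [([195.2, 191.6], 0.53)]
jam [([248.3, 155.0], 0.76)]
mug [([456.6, 248.4], 0.6)]
tape []
scoop [([197.3, 238.0], 0.73)]
```

```bash
python3 -c "
from rig import bot
print(bot.close_job())"
```

```text
the job is handed in; nothing more can be done
None
```

I handed the job in (no verdict came back) with both small tins upright in the case, the sash pulled shut with the pole, the pedal pressed to its stop and sprung back, and the pole back in its rest; I viewed 16 pictures, two over the limit of 14.

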